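# Hold the curing lamp over a seated lens barrel

## Task

Set the tall lens barrel upright on the narrow raised pedestal, fitted down over its locating boss, without dropping it. Then draw the hand-held curing lamp straight out of its stand, lean it about 45 degrees and finish while still holding it raised and still, its nose aimed down at the middle of the barrel's top opening from about 30 mm away and touching nothing but the gripper. Leave the two lower rings and the jar where they are.

Things in the scene. Friction and masses are not known exactly. Their poses are not given: they have to be found in the camera images.
- barrel: Tall lens barrel, black plastic open tube standing on the bench, 40 high (the tallest of the three black rings): outside diameter 46 over its lower 30 mm and 42 over the upper 10 mm, through bore 34. About 60 g. Origin at the centre of its underside, z up along the bore; round, its yaw means nothing.
- barrel_rim (a point): Centre of the barrel's top opening, 40 above its underside on the bore axis.
- pedestal: Fixed metal fixture: plate 110 x 110 x 18 on the bench, plate 85 x 85 on it up to 36 high, then a turned aluminium post, diameter 38 (52 at its flared foot), flat top 75 above the bench with a low boss on it that goes loosely into the barrel's bore. Two adjusting screws stick out low, 79 from the axis, at 27 height. Origin on the bench on the post's axis, z up.
- pedestal_top (a point): Centre of the pedestal's flat top, 75 above the bench, where the underside centre of the seated barrel belongs. The boss there is 26 in diameter, 5 high.
- stand: Fixed lamp stand: 90 x 90 x 6 dark steel foot with an upright grey tube on its middle, outside diameter 40, bore 27, open top at 85 above the bench. Origin on the bench on the tube's axis, z up.
- lamp: Hand-held curing lamp, round, straight, 146 long, about 120 g. Origin at the centre of its nose tip, z from the nose to the grip end; yaw means nothing. From the nose: steel nose 10 to 13 thick up to 28, taper to 24 thick at 42, 24 thick up to 75, collar 34 thick from 75 to 81, black round grip 26 thick from 81 to 143, small end button.
- lamp_grip (a point): Point on the lamp's axis in its grip, 110 from the nose tip. At the start the lamp stands upright, nose down in the stand's tube, collar on the rim: nose 10, this point 120, top 156 above the bench. It comes out straight up, clear of the tube after 75 of lift. Centre of mass about 98 from the nose.
- wide_ring: Bystander: black plastic ring, outside diameter 64, bore 50, 16 high, loose on the bench. Origin at the centre of its underside.
- small_ring: Bystander: black plastic ring, outside diameter 32, bore 22, 20 high, loose on the bench. Origin at the centre of its underside.
- jar: Bystander: closed white plastic jar with black cap, diameter 44, 55 high, loose on the bench. Origin at the centre of its underside.

How it is judged (in metres and radians):
On the way, in this order (a step that is already met when the one before it is completed fails the run):
1. the barrel sits on the pedestal, over the boss, upright and let go, while the lamp is still in its stand (horizontal distance between barrel and pedestal below 0.006 m and z of barrel in the frame of pedestal between 0.072 and 0.078 m and angle between barrel's own z axis and vertical below 0.07 rad and contact force between each of the arm, the fingers and barrel below 0.2 N and z of lamp in the frame of stand below 0.04 m and horizontal distance between lamp and stand below 0.02 m), for 0.3 s.
2. the lamp is drawn out upwards, its nose above the stand's tube (z of lamp in the frame of stand above 0.085 m and horizontal distance between lamp and stand below 0.06 m and contact force between the fingers and lamp above 1 N).
At the end, for the whole second after the job is handed in: Barrel upright (4 deg) over the pedestal's boss, within 6 mm of its axis, untouched. Lamp still, held by the fingers alone, leaning 30-60 deg, nose above the rim; opening's centre 12-55 mm ahead of the nose, within 15 mm of its axis each way. Rings and jar upright, within 20 mm of their start (horizontal distance between barrel and pedestal below 0.006 m and z of barrel in the frame of pedestal between 0.072 and 0.078 m and angle between barrel's own z axis and vertical below 0.07 rad and contact force between each of the arm, the fingers, lamp and barrel below 0.2 N and x of barrel_rim in the frame of lamp between -0.015 and 0.015 m and y of barrel_rim in the frame of lamp between -0.015 and 0.015 m and z of barrel_rim in the frame of lamp between -0.055 and -0.012 m and angle between lamp's own z axis and vertical between 0.52 and 1.05 rad and height (world z) of lamp above 0.118 m and linear speed of lamp below 0.03 m/s and contact force between the fingers and lamp above 1 N and contact force between lamp and pedestal below 0.2 N and contact force between lamp and stand below 0.2 N and contact force between lamp and wide_ring below 0.2 N and contact force between lamp and small_ring below 0.2 N and contact force between lamp and jar below 0.2 N and distance of each of wide_ring, small_ring, jar from where it was at the start of the episode below 0.02 m and angle between each of wide_ring, small_ring, jar's own z axis and vertical below 0.2 rad); the arm keeps its last pose, push and grip.
It fails at once if a bystander ring or the jar is shifted by more than 20 mm or knocked over (distance of any of wide_ring, small_ring, jar from where it was at the start of the episode above 0.02 m or angle between any of wide_ring, small_ring, jar's own z axis and vertical above 0.5 rad).
It fails at once if the barrel is dropped (falls free by more than about 13 mm) or knocked flying (linear speed of barrel above 0.5 m/s and contact force between the fingers and barrel below 0.05 N).
It also fails if it takes over 54 s, if anything falls off the work surface, if the arm or the gripper's body presses on something with over 40 N, if the wrist force passes 120 N, or if a joint passes its speed limit or range.

## Robot

A 7-joint arm with a two-finger parallel gripper is mounted at the origin on the work surface. World frame = base frame: x ahead of the robot, y to its left, z up, the work surface at z = 0. Lengths are in m, angles in degrees, forces in N, time in s.
With the tool pointing down it reaches from about 0.425 to 0.875 m from the base axis. Payload 4.7 kg.
Tool frame: the origin (TCP) lies at the very end of the fingers, on their centre line; the grasp point (between the pads) lies env.tcp_to_grasp behind it (env.tcp_to_grasp is the distance from the TCP to the grasp point, in m); z points along the fingers, x is the direction in which the jaws open and shut, and the axes are right-handed (so a half turn about z gives the same grasp; the last joint's range is limited). The gripper opens to 87 mm and grips with 3 to 60 N. Pads are 19 mm wide; open, the fingers measure 117 mm over their backs; the gripper's body (75 mm by 190 mm) begins 51 mm behind the grasp point.
Start: joints at [-69.036, 18.392, -4.016, 83.108, 1.295, 78.541, -3.26], TCP at [0.224, 0.61, 0.223] pointing down, gripper open.
Joint ranges: [-163.93, 163.93], [-17.29, 119.83], [-79.2, 71.16], [3.27, 140.29], [-89.18, 269.18], [5.43, 117.66], [-154.24, 154.24]. Speed limits (degrees/s): [147.25, 147.25, 180, 180, 180, 180, 180].

## Interface

Orientations are given as [roll, pitch, yaw] about the fixed x, y, z axes, in that order (R = Rz(yaw) Ry(pitch) Rx(roll)).
In Python, from cell import env gives the robot as it stands. The module is installed in compiled form; this text tells all that it offers.
- The arm moves only by the tool send_rows, never from a script. Its argument "steps" is a list of rows, each a list of 3 entries, a list of its own where there are three numbers: the shift along the tool's x, y, z in m, then the turn, a rotation vector about the tool's x, y, z in rad, then the finger opening in m, from 0 to 0.087. A call has exactly 5 rows; each row is the pose to reach, as a shift and turn from the pose commanded when the call began, along the tool's axes at that moment; what a row does not reach only later rows make up. A row lasts 1/12 s, in which the tool goes at most 41.7 mm and 7.16 degrees, less where a joint would pass 70% of its speed; a pose out of reach is approached as far as the arm can. A call with a gripper value outside its range is refused whole. The fingers move at their own pace and stop on an object; "grip_force" is the grip in N (left out, the last holds). Time passes only in rows, so rows that repeat a pose let the fingers close, or fill a call up. It gives the time, the measured TCP pose, the force and the opening at its end, in the units of the state.
- env.get_obs(): the state, without advancing time (a new reading comes with each control period).
- env.read_camera(name): name is "side" or "top"; returns a dict with "pixels" (480x640x3 uint8, red, green, blue), "fx", "fy", "cx", "cy" (pixels), "position" and "rotation" of the camera in the world. Camera axes: x right, y up, looking along -z (the intrinsics and any distortion apply to the point x, -y, -z); pixel columns grow to the right and rows downward; lengths in m; the calibration is good to about 2 mm. A picture is of the moment at which its call begins. There is no depth.
- env.sign_off(): hands the job in, once; it reports no verdict.
The state is a dict: "time_s": time; "qpos": joint angles; "joint_velocities": joint speeds; "effort": joint torques, N m; "tool_pos": TCP position; "tool_rot": TCP orientation; "force": force on the tool from outside, world axes, zero at the start; "wrist_torque": the same for the moment, N m; "grip_width": finger opening in m.
Only numpy, scipy, OpenCV 4.12 (cv2) and the standard library are available. Lean on these libraries where they do the work, as an engineer would, in place of code of your own. Each camera call takes 0.05 s, during which the arm holds its last target.

## Working session

There is one attempt and no reset: what is moved stays moved. The work goes in short steps, Python scripts to look and compute and a tool call to move; the robot and the scene stay as the last step left them, time stands still between calls to the robot, and variables do not carry over. Pictures are saved under pics/ and viewed, and the job is handed in when it is done.

Besides the shell and the picture viewer there is one more tool, called after "Request:" as name(argument=value, ...), one argument or row to a line, values as JSON. send_rows: Moves the arm, as the interface text tells. Its arguments: {"type":"object","properties":{"steps":{"type":"array"},"grip_force":{"type":"number"}},"required":["steps"]}

```bash
mkdir -p pics; ls; python3 - <<'E'
from cell import env
import cv2,numpy as np
o=env.get_obs()
print(o); print(env.tcp_to_grasp)
for n in("side","top"):
    c=env.read_camera(n); cv2.imwrite(f"pics/{n}0.png",c["pixels"][:,:,::-1])
    print({k:v for k,v in c.items() if k!="pixels"})
E
```

```text
pics
{'time_s': 0.0, 'qpos': array([-69.03624227,  18.43984606,  -4.01554294,  83.17538969,
         1.29422606,  78.54103094,  -3.26176102]), 'joint_velocities': array([-0.03828704, -0.02373728, -0.09974802,  0.02211624,  0.02928211,
        0.00305091, -0.06923987]), 'effort': array([-1.50081774e-03, -4.91278553e+01, -4.04913062e-01, -3.12542081e+01,
       -6.42033597e-02,  4.34854743e-02,  1.65929691e-04]), 'tool_pos': array([0.22382437, 0.60965061, 0.22144833]), 'tool_rot': array([1.79994966e+02, 1.11064779e-01, 6.98440932e+01]), 'force': array([-0.66019067,  0.0051313 ,  0.75730329]), 'wrist_torque': array([ 0.04717951, -0.04031715, -0.00775057]), 'grip_width': 0.08692006288246723}
0.0187
{'fx': 578.9400447568818, 'fy': 578.9400447568818, 'cx': 323.7931203470642, 'cy': 237.7744597835915, 'position': array([ 0.01915489, -0.70410061,  0.69819075]), 'rotation': array([ 56.54924711,  -0.90699533, -35.67944253])}
{'fx': 478.0115383484572, 'fy': 478.0115383484572, 'cx': 319.4487759925431, 'cy': 234.95373307514126, 'position': array([ 0.36324499, -0.01336612,  1.05853902]), 'rotation': array([ 10.87629034,  -0.64739557, -89.29894817])}
```

View pics/side0.png

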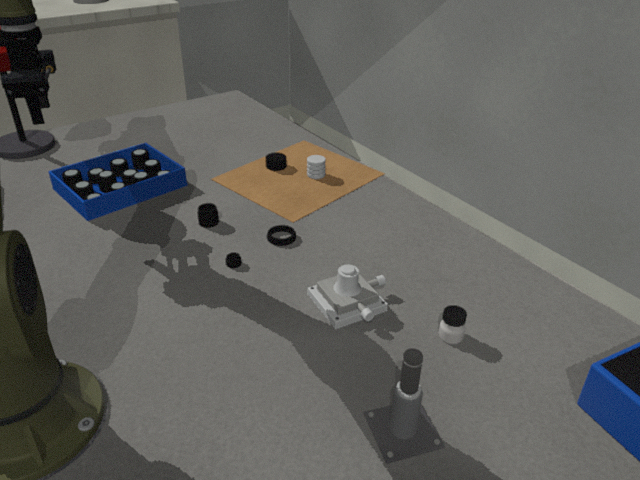

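View pics/top0.png

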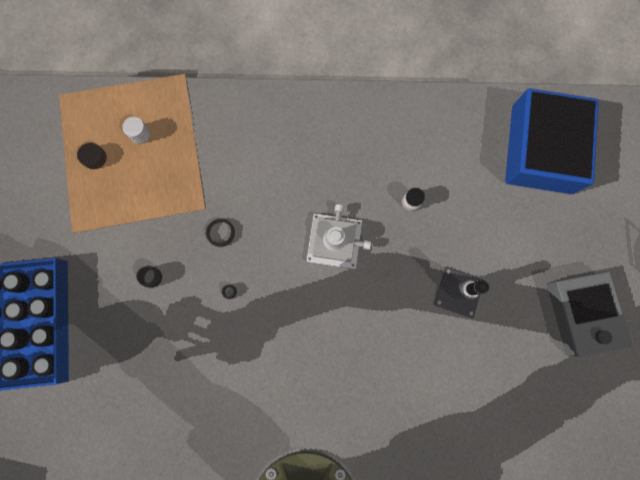

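```bash
cat > h.py <<'E'
import numpy as np, cv2
from scipy.spatial.transform import Rotation as Ro
def rot(r): return Ro.from_euler('xyz',r,degrees=True).as_matrix()
def proj(c,p):
    q=(np.asarray(p,float)-c["position"])@rot(c["rotation"]); x,y,z=q.T
    return np.stack([c["cx"]+c["fx"]*x/-z, c["cy"]+c["fy"]*(-y)/-z],-1)
def ray(c,uv):
    u,v=uv; d=np.array([(u-c["cx"])/c["fx"],-(v-c["cy"])/c["fy"],-1.])
    return c["position"],rot(c["rotation"])@d
def onz(c,uv,z):
    o,d=ray(c,uv); return o+d*(z-o[2])/d[2]
def tri(c1,u1,c2,u2):
    (o1,d1),(o2,d2)=ray(c1,u1),ray(c2,u2)
    A=np.stack([d1,-d2],1); t=np.linalg.lstsq(A,o2-o1,rcond=None)[0]
    a,b=o1+d1*t[0],o2+d2*t[1]; return (a+b)/2,np.linalg.norm(a-b)
E
python3 - <<'E'
from cell import env
from h import *
s=env.read_camera("side");t=env.read_camera("top")
print([k for k in s]); print(proj(s,[[.224,.61,.223],[0,0,0]]),proj(t,[[.224,.61,.223],[0,0,0]]))
for n,p,z in [("barrel",(149,276),.04),("small",(229,291),.02),("wide",(220,232),.016),("ped",(335,236),.08),("jar",(415,197),.055),("stand",(470,288),.085)]:
    print(n,onz(t,p,z))
for n,p,z in [("barrel",(208,207),.04),("small",(233,257),.02),("wide",(281,233),.016),("ped",(348,269),.08),("jar",(455,315),.055),("lamp",(413,354),.156)]:
    print(n,onz(s,p,z))
for n,c in(("t",t),("s",s)):
    im=c["pixels"][:,:,::-1]
    if n=="t": cr=im[160:330,100:520]; cv2.imwrite("pics/tc.png",cv2.resize(cr,None,fx=1.9,fy=1.9,interpolation=2))
    else:
        cv2.imwrite("pics/sc.png",cv2.resize(im[190:470,190:480],None,fx=2.1,fy=2.1,interpolation=2))
E
```

```text
['pixels', 'fx', 'fy', 'cx', 'cy', 'position', 'rotation']
[[ 41.74535337 114.39638267]
 [ 25.63506304 420.35250335]] [[-65.05519561 408.02117156]
 [304.79028118 508.84130272]]
barrel [0.46500734 0.33880981 0.04      ]
small [0.43690089 0.17111982 0.02      ]
wide [0.5671943  0.19799108 0.016     ]
ped [ 0.54964149 -0.05456565  0.08      ]
jar [ 0.64329515 -0.22924206  0.055     ]
stand [ 0.44477876 -0.33022998  0.085     ]
barrel [0.46804343 0.34584642 0.04      ]
small [0.43450645 0.16967204 0.02      ]
wide [0.56478719 0.19581048 0.016     ]
ped [ 0.54956212 -0.05661295  0.08      ]
jar [ 0.64037751 -0.23576516  0.055     ]
lamp [ 0.44044038 -0.33211855  0.156     ]
```

View pics/tc.png

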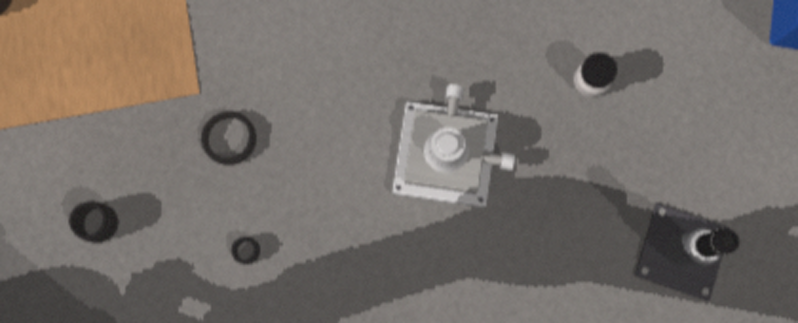

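View pics/sc.png

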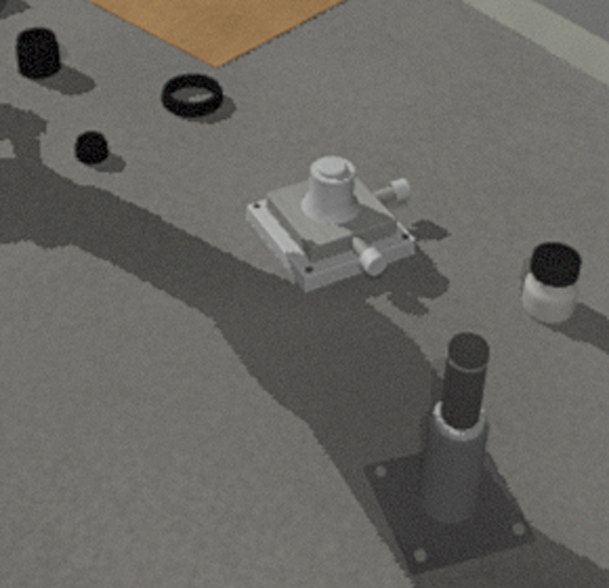

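```bash
python3 - <<'E'
from cell import env
from h import *
s=env.read_camera("side");t=env.read_camera("top")
def blob(c,box,thr,inv=True):
    x0,y0,x1,y1=box; g=cv2.cvtColor(c["pixels"],cv2.COLOR_RGB2GRAY)[y0:y1,x0:x1]
    m=(g<thr if inv else g>thr).astype(np.uint8)
    n,l,st,ce=cv2.connectedComponentsWithStats(m)
    i=1+np.argmax(st[1:,4]); 
    cn=max(cv2.findContours((l==i).astype(np.uint8),0,cv2.CHAIN_APPROX_NONE)[0],key=len)
    h=cv2.convexHull(cn); M=cv2.moments(h)
    return np.array([M['m10']/M['m00']+x0,M['m01']/M['m00']+y0]),st[i],cv2.fitEllipse(cn)
for nm,zb,bt,bs,th in [("barrel",.0195,(130,258,170,295),(190,195,225,235),(45,38)),("small",.01,(218,282,240,302),(222,248,246,272),(45,38)),("wide",.008,(200,212,240,250),(260,220,302,250),(52,42))]:
    for c,b,T in((t,bt,th[0]),(s,bs,th[1])):
        r=blob(c,b,T); print(nm,r[0],r[1],onz(c,r[0],zb))
g=cv2.cvtColor(t["pixels"],cv2.COLOR_RGB2GRAY)
print(g[266:288,134:166:1])
cv2.imwrite("pics/ped.png",np.hstack([cv2.resize(t["pixels"][200:275,295:380,::-1],(400,353),interpolation=2),cv2.resize(s["pixels"][255:330,303:388,::-1],(400,353),interpolation=2)]))
cv2.imwrite("pics/lamp.png",np.hstack([cv2.resize(t["pixels"][255:325,425:505,::-1],(400,350),interpolation=2),cv2.resize(s["pixels"][340:410,375:455,::-1],(400,350),interpolation=2)]))
E
```

```text
barrel [149.23212628 276.34911792] [  7   9  25  20 255] [0.46630453 0.34533655 0.0195    ]
barrel [207.84516129 215.36903226] [  8   9  21  24 404] [0.46520479 0.34517147 0.0195    ]
small [232.69047619 292.07619048] [12  4  6 12 22] [0.43538068 0.16475933 0.01      ]
small [233.16863905 260.15976331] [  4   5  15  15 185] [0.43564425 0.17255282 0.01      ]
wide [220.31521739 232.27596618] [  7   8  28  26 191] [0.56814105 0.19887778 0.008     ]
wide [281.11729096 235.4226258 ] [  7   6  29  20 350] [0.56625004 0.19803381 0.008     ]
[[107 108 108 107 104 103 106 101  94  88  82  70  61  59  50  53  67  69
   80  84  82  77  78  83  88  85  80  84  85  83  84  84]
 [106 108 107 105 104 103  94  82  61  63  51  45  42  44  45  43  45  44
   46  51  52  59  65  80  84  82  82  83  84  83  81  82]
 [110 109 107 106 102  89  71  54  47  38  37  35  37  33  34  39  37  43
   34  39  37  40  50  65  73  83  82  83  86  85  81  80]
 [111 110 107 103  93  66  49  38  37  35  36  35  31  31  38  41  44  49
   43  41  35  36  37  44  59  70  83  85  85  84  82  81]
 [109 111 106  98  72  51  
[... 1667 characters left out ...]
1  32  41  54  75  85  85  83  85]
 [127 125 125 124 119  87  62  44  38  35  38  38  47  52  49  47  44  40
   36  40  36  41  34  36  37  48  73  83  84  85  85  92]
 [128 126 125 123 121 110  98  64  50  44  42  37  42  45  41  41  39  39
   38  33  34  38  35  38  52  72  85  87  87  89 104 110]
 [125 127 125 125 124 120 117 102  84  61  49  45  44  43  41  40  39  38
   38  35  37  37  44  55  78 102 107 106 107 112 121 124]
 [123 126 127 125 125 123 121 121 113 100  83  68  59  46  45  43  43  41
   39  38  51  66  76  80 104 117 120 120 121 123 123 124]
 [122 125 124 125 127 124 123 124 123 122 112 103 100  92  78  66  66  66
   67  69  94 101 109 108 120 122 125 124 121 124 122 124]]
```

View pics/ped.png

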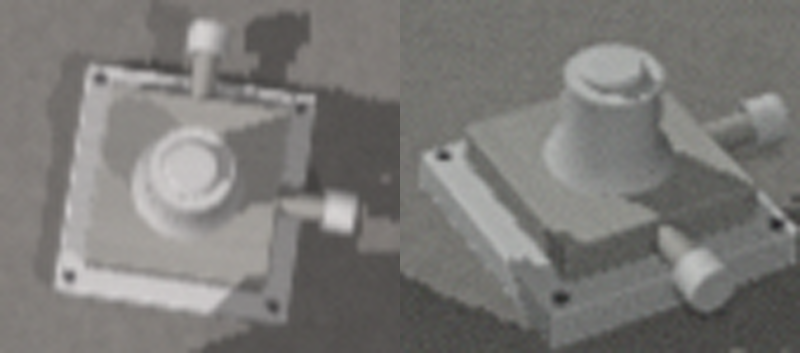

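View pics/lamp.png

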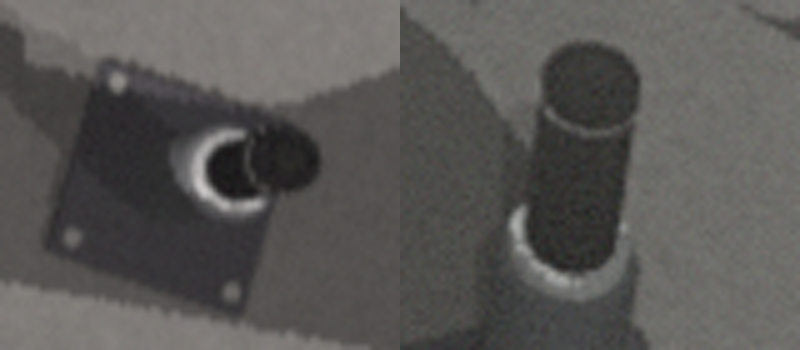

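```bash
python3 - <<'E'
from cell import env
from h import *
s=env.read_camera("side");t=env.read_camera("top")
k=85/400
T=lambda a,b:(295+a*k-.4,200+b*k-.4); S=lambda a,b:(303+a*k-.4,255+b*k-.4)
print("plate",onz(t,T(184.75,191),.018),onz(s,S(211,189),.018))
print("flat",onz(t,T(191,170),.075),onz(s,S(214.5,73),.075))
print("boss",onz(t,T(186,168),.08),onz(s,S(213,67),.08))
T=lambda a,b:(425+a*.2-.4,255+b*.2-.4); S=lambda a,b:(375+a*.2-.4,340+b*.2-.4)
# foot hole diag (117,82),(231,291) ; third (72,236)
print("footdiag",onz(t,T(174,186.5),.006))
print("lamp top",onz(t,T(288,158),.150),onz(s,S(591,84) if 0 else S(190,85),.1535))
print("tube rim",onz(t,T(234,170),.085),onz(s,S(171,250),.085),tri(t,T(288,158),s,S(190,86)))
for n,v in (("foot corners",[(108,58),(50,250),(243,312),(277,200)]),):
    for p in v: print(onz(t,T(*p),.006))
# barrel in the top via bore ellipse etc; jar
print("jar",onz(t,(414.8,197.5),.055),onz(s,(455,315),.055))
E
```

```text
plate [ 0.55198313 -0.05470862  0.018     ] [ 0.55277931 -0.05468099  0.018     ]
flat [ 0.55118613 -0.05516563  0.075     ] [ 0.55206303 -0.05422713  0.075     ]
boss [ 0.55110093 -0.0527315   0.08      ] [ 0.54965768 -0.05608572  0.08      ]
footdiag [ 0.44252945 -0.3321411   0.006     ]
lamp top [ 0.44306024 -0.33254448  0.15      ] [ 0.43869353 -0.33359642  0.1535    ]
tube rim [ 0.44359659 -0.33303486  0.085     ] [ 0.44372246 -0.33057861  0.085     ] (array([ 0.44218285, -0.33187768,  0.15002233]), np.float64(0.0021133111335299892))
[ 0.4990111  -0.30517928  0.006     ]
[ 0.41414963 -0.27652704  0.006     ]
[ 0.38845186 -0.35995268  0.006     ]
[ 0.4372099  -0.37731598  0.006     ]
jar [ 0.64216299 -0.22877716  0.055     ] [ 0.64037751 -0.23576516  0.055     ]
```

```bash
cat >> h.py <<'E'
import json,os
def go(pos,rpy=None,R=None):
    from cell import env
    o=env.get_obs(); M=rot(o["tool_rot"])
    with open("log.jsonl","a") as f: f.write(json.dumps([list(o["qpos"]),list(o["tool_pos"]),list(o["tool_rot"])])+"\n")
    if R is None: R=rot(rpy) if rpy is not None else M
    print("t",round(o["time_s"],2),"q",o["qpos"].round(1),"pos",o["tool_pos"].round(4),"rpy",o["tool_rot"].round(2),"w",round(o["grip_width"],4),"F",o["force"].round(1))
    d=M.T@(np.asarray(pos)-o["tool_pos"]); w=Ro.from_matrix(M.T@R).as_rotvec()
    print("shift",d.round(4),"rotvec",w.round(4))
E
python3 -c "
from h import *
go([.4658,.3453,.14],[180,0,36.5])"
```

```text
t 0.4 q [-69.   18.4  -4.   83.1   1.3  78.5  -3.3] pos [0.224  0.6101 0.2224] rpy [1.800e+02 1.000e-02 6.984e+01] w 0.0872 F [ 0.5 -0.2 -0.3]
shift [-0.1653  0.3183  0.0825] rotvec [1.00e-04 2.00e-04 5.82e-01]
```

Request:
send_rows(
  steps=[
    [[-0.015,0.03,0.003],[0,0,0.05],0.087],
    [[-0.033,0.064,0.009],[0,0,0.11],0.087],
    [[-0.051,0.1,0.015],[0,0,0.17],0.087],
    [[-0.069,0.134,0.021],[0,0,0.23],0.087],
    [[-0.087,0.168,0.027],[0,0,0.3],0.087],
  ],
)

```text
time_s: 0.82
tool_pos: [0.3529, 0.4691, 0.1955]
tool_rot: [180.0, -0.0, 52.5]
force: [0.9, 0.4, 0.5]
grip_width: 0.0869
```

```bash
python3 -c "
from h import *
go([.4658,.3453,.12],[180,0,36.5])"
```

```text
t 0.82 q [-58.5  11.5   3.3  94.8  -0.7  73.7  -2.6] pos [0.3529 0.4691 0.1955] rpy [ 1.800e+02 -3.000e-02  5.249e+01] w 0.0869 F [0.9 0.4 0.5]
shift [-0.0295  0.1649  0.0755] rotvec [-0.     -0.0006  0.279 ]
```

Request:
send_rows(
  steps=[
    [[-0.006,0.035,0.015],[0,0,0.06],0.087],
    [[-0.013,0.072,0.032],[0,0,0.12],0.087],
    [[-0.02,0.109,0.049],[0,0,0.18],0.087],
    [[-0.027,0.144,0.066],[0,0,0.24],0.087],
    [[-0.0295,0.165,0.0755],[0,0,0.279],0.087],
  ],
)

```text
time_s: 1.23
tool_pos: [0.4673, 0.3421, 0.1185]
tool_rot: [179.9, 0.1, 36.2]
force: [1.3, -1.1, 0.0]
grip_width: 0.0868
```

```bash
python3 -c "
from h import *
from cell import env
go([.4658,.3453,.009],[180,0,36.5])
for n in('side','top'):
    c=env.read_camera(n); print(proj(c,env.get_obs()['tool_pos']))
    if n=='side': cv2.imwrite('pics/b1.png',cv2.resize(c['pixels'][60:300,100:400,::-1],None,fx=2,fy=2))
    else: cv2.imwrite('pics/b1t.png',cv2.resize(c['pixels'][200:360,60:260,::-1],None,fx=3,fy=3))
"
```

```text
t 1.23 q [-48.5  14.1  11.  101.2  -2.8  65.1  -0.4] pos [0.4673 0.3421 0.1185] rpy [1.7987e+02 1.1000e-01 3.6230e+01] w 0.0868 F [ 1.3 -1.1  0. ]
shift [ 0.0009 -0.0038  0.1095] rotvec [ 0.0023  0.002  -0.0046]
[206.69550413 177.18246163]
[133.98180405 270.51250114]
```

View pics/b1.png

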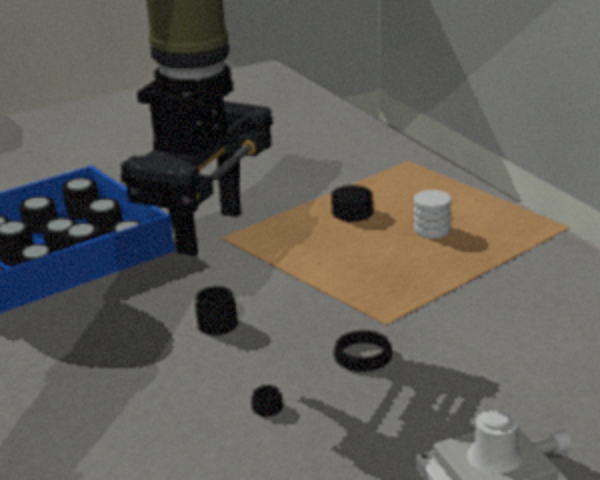

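View pics/b1t.png

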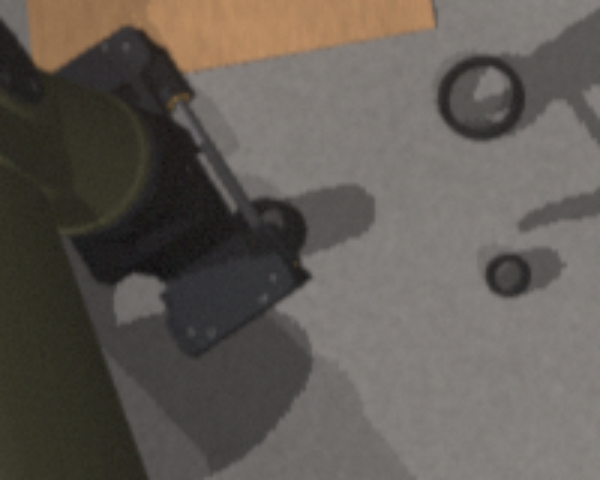

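Request:
send_rows(
  steps=[
    [[0.0009,-0.0038,0.02],[0.002,0.002,-0.004],0.087],
    [[0.0009,-0.0038,0.05],[0.002,0.002,-0.004],0.087],
    [[0.0009,-0.0038,0.075],[0.002,0.002,-0.004],0.087],
    [[0.0009,-0.0038,0.09],[0.002,0.002,-0.004],0.087],
    [[0.0009,-0.0038,0.095],[0.002,0.002,-0.004],0.087],
  ],
)

```text
time_s: 1.75
tool_pos: [0.4608, 0.3516, 0.0226]
tool_rot: [-179.8, 0.1, 37.1]
force: [0.5, 0.4, -0.4]
grip_width: 0.0873
```

```bash
python3 -c "
from h import *
go([.4658,.3453,.009],[180,0,36.5])"
```

```text
t 1.75 q [-48.4  20.3  10.  105.5  -4.4  54.7   0.6] pos [0.4608 0.3516 0.0226] rpy [-1.7983e+02  1.2000e-01  3.7070e+01] w 0.0873 F [ 0.5  0.4 -0.4]
shift [0.0002 0.0081 0.0136] rotvec [-0.0029  0.0021  0.0099]
```

Request:
send_rows(
  steps=[
    [[0,0.004,0.0],[0,0,0.006],0.087],
    [[0,0.006,0.005],[0,0,0.006],0.087],
    [[0,0.006,0.01],[0,0,0.006],0.087],
    [[0,0.006,0.0135],[0,0,0.006],0.087],
    [[0,0.006,0.0135],[0,0,0.006],0.087],
  ],
)

```text
time_s: 2.17
tool_pos: [0.467, 0.346, 0.0115]
tool_rot: [-179.9, -0.1, 36.6]
force: [0.3, -0.6, 0.0]
grip_width: 0.0869
```

```bash
python3 -c "
from h import *
go([.4658,.3453,.009],[180,0,36.5])"
```

```text
t 2.17 q [-47.7  21.1  10.2 105.9  -4.7  53.2   1.1] pos [0.467  0.346  0.0115] rpy [-1.7987e+02 -1.2000e-01  3.6550e+01] w 0.0869 F [ 0.3 -0.6  0. ]
shift [-0.0014 -0.0002  0.0025] rotvec [-0.0022 -0.002   0.0009]
```

Request:
send_rows(
  steps=[
    [[-0.001,0,0.001],[0,0,0],0.08],
    [[-0.001,0,0.001],[0,0,0],0.06],
    [[-0.001,0,0.001],[0,0,0],0.05],
    [[-0.001,0,0.001],[0,0,0],0.03],
    [[-0.001,0,0.001],[0,0,0],0.03],
  ],
  grip_force=15,
)

```text
time_s: 2.58
tool_pos: [0.4664, 0.3455, 0.0108]
tool_rot: [-179.9, -0.1, 36.6]
force: [0.3, 0.5, -0.5]
grip_width: 0.0617
```

Request:
send_rows(
  steps=[
    [[0,0,0],[0,0,0],0.03],
    [[0,0,0],[0,0,0],0.03],
    [[0,0,0],[0,0,0],0.03],
    [[0,0,0],[0,0,0],0.03],
    [[0,0,0],[0,0,0],0.03],
  ],
)

```text
time_s: 3.0
tool_pos: [0.4664, 0.3454, 0.0106]
tool_rot: [-179.9, -0.1, 36.6]
force: [0.3, 0.1, 0.8]
grip_width: 0.0462
```

```bash
python3 -c "
from h import *
go([.4658,.3453,.16],[180,0,36.5])"
```

```text
t 3.0 q [-47.8  21.1  10.2 106.1  -4.7  53.1   1.1] pos [0.4664 0.3454 0.0106] rpy [-1.7988e+02 -1.3000e-01  3.6560e+01] w 0.0462 F [0.3 0.1 0.8]
shift [-0.0002 -0.0005 -0.1494] rotvec [-0.002  -0.0022  0.001 ]
```

Request:
send_rows(
  steps=[
    [[0,0,-0.01],[0,0,0],0.03],
    [[0,0,-0.03],[0,0,0],0.03],
    [[0,0,-0.06],[0,0,0],0.03],
    [[0,0,-0.095],[0,0,0],0.03],
    [[0,0,-0.125],[0,0,0],0.03],
  ],
)

```text
time_s: 3.42
tool_pos: [0.4663, 0.3449, 0.138]
tool_rot: [-179.9, -0.2, 36.5]
force: [-0.3, 0.4, -1.2]
grip_width: 0.0463
```

```bash
python3 -c "
from h import *
go([.5519,-.0547,.135],[180,0,-5.7])"
```

```text
t 3.42 q [-48.6  13.   11.  100.1  -2.8  67.   -0.3] pos [0.4663 0.3449 0.138 ] rpy [-1.7989e+02 -1.5000e-01  3.6540e+01] w 0.0463 F [-0.3  0.4 -1.2]
shift [-0.1691  0.372   0.0018] rotvec [-0.0029 -0.0018  0.7373]
```

Request:
send_rows(
  steps=[
    [[-0.006,0.012,0],[0,0,0.03],0.03],
    [[-0.018,0.038,0],[0,0,0.08],0.03],
    [[-0.032,0.07,0],[0,0,0.14],0.03],
    [[-0.046,0.102,0],[0,0,0.2],0.03],
    [[-0.06,0.134,0],[0,0,0.26],0.03],
  ],
)

```text
time_s: 3.83
tool_pos: [0.4977, 0.1999, 0.1354]
tool_rot: [-179.9, -0.1, 21.5]
force: [0.5, -0.1, -0.0]
grip_width: 0.0462
```

```bash
python3 -c "
from h import *
go([.5519,-.0547,.135],[180,0,-5.7])"
```

```text
t 3.83 q [-41.    8.   17.8 106.4  -2.8  65.9  -0.7] pos [0.4977 0.1999 0.1354] rpy [-1.7985e+02 -9.0000e-02  2.1500e+01] w 0.0462 F [ 0.5 -0.1 -0. ]
shift [-0.0429  0.2567 -0.0003] rotvec [-0.0029 -0.0009  0.4747]
```

Request:
send_rows(
  steps=[
    [[-0.006,0.033,0],[0,0,0.06],0.03],
    [[-0.012,0.066,0],[0,0,0.12],0.03],
    [[-0.018,0.099,0],[0,0,0.18],0.03],
    [[-0.024,0.132,0],[0,0,0.24],0.03],
    [[-0.029,0.16,0],[0,0,0.3],0.03],
  ],
)

```text
time_s: 4.25
tool_pos: [0.5298, 0.0392, 0.1351]
tool_rot: [-179.9, -0.1, 4.2]
force: [0.1, 0.6, -0.7]
grip_width: 0.0459
```

```bash
python3 -c "
from h import *
go([.5519,-.0547,.135],[180,0,-5.7])"
```

```text
t 4.25 q [-31.3   7.7  26.4 107.3  -3.9  65.8   0.6] pos [0.5298 0.0392 0.1351] rpy [-1.7985e+02 -5.0000e-02  4.1800e+00] w 0.0459 F [ 0.1  0.6 -0.7]
shift [ 0.0152  0.0953 -0.0002] rotvec [-0.0027 -0.0007  0.1724]
```

Request:
send_rows(
  steps=[
    [[0.005,0.03,0],[0,0,0.05],0.03],
    [[0.01,0.06,0],[0,0,0.11],0.03],
    [[0.014,0.082,0],[0,0,0.15],0.03],
    [[0.0152,0.09,0],[0,0,0.165],0.03],
    [[0.0152,0.0905,0],[0,0,0.165],0.03],
  ],
)

```text
time_s: 4.67
tool_pos: [0.552, -0.0495, 0.1346]
tool_rot: [-179.9, -0.0, -5.2]
force: [0.0, -0.0, -0.9]
grip_width: 0.046
```

```bash
python3 -c "
from h import *
go([.5519,-.0547,.135],[180,0,-5.7])
from cell import env
for n in('side','top'):
    c=env.read_camera(n)
    if n=='side': cv2.imwrite('pics/p1.png',cv2.resize(c['pixels'][150:350,240:440,::-1],None,fx=3,fy=3,interpolation=2))
    else: cv2.imwrite('pics/p1t.png',cv2.resize(c['pixels'][160:320,240:440,::-1],None,fx=3,fy=3,interpolation=2))
go([.5519,-.0547,.095],[180,0,-5.7])
"
```

```text
t 4.67 q [-25.3  11.   31.  104.4  -6.3  66.3   2.6] pos [ 0.552  -0.0495  0.1346] rpy [-1.7988e+02 -2.0000e-02 -5.2400e+00] w 0.046 F [ 0.  -0.  -0.9]
shift [ 0.0004  0.0052 -0.0004] rotvec [-0.0021 -0.0003  0.008 ]
t 4.77 q [-25.4  11.   30.8 104.4  -6.4  66.3   2.6] pos [ 0.5518 -0.0456  0.1343] rpy [-1.7978e+02  4.0000e-02 -4.9100e+00] w 0.0458 F [-0.2  0.7 -0.8]
shift [0.0009 0.0092 0.0393] rotvec [-0.0039  0.0006  0.0138]
```

View pics/p1.png

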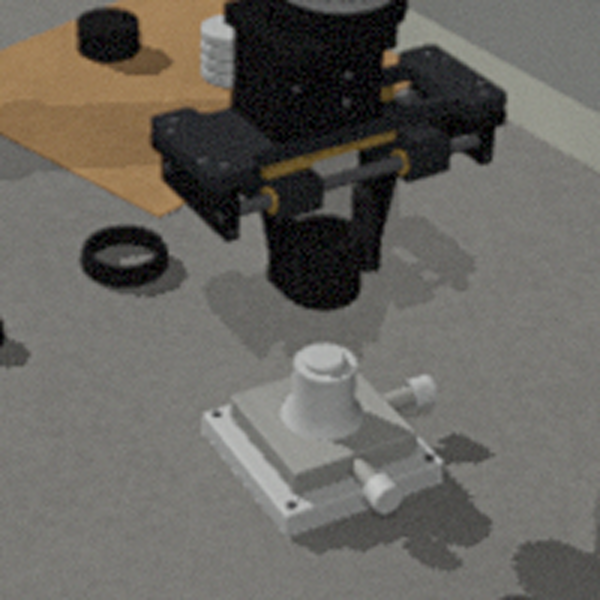

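View pics/p1t.png

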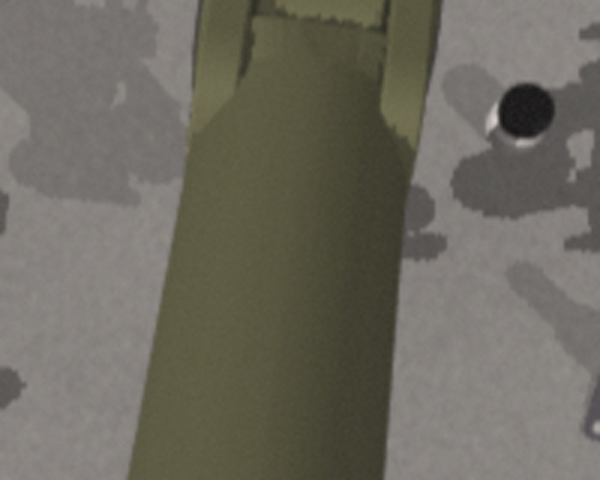

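Request:
send_rows(
  steps=[
    [[0.001,0.003,0.004],[0,0,0.005],0.03],
    [[0.001,0.006,0.012],[0,0,0.01],0.03],
    [[0.001,0.009,0.022],[0,0,0.013],0.03],
    [[0.001,0.009,0.029],[0,0,0.013],0.03],
    [[0.001,0.009,0.031],[0,0,0.013],0.03],
  ],
)

```text
time_s: 5.18
tool_pos: [0.5509, -0.0555, 0.1013]
tool_rot: [-179.9, 0.2, -5.7]
force: [0.0, 0.7, -1.1]
grip_width: 0.0462
```

Request:
send_rows(
  steps=[
    [[0,0,0],[0,0,0],0.03],
    [[0,0,0],[0,0,0],0.03],
    [[0,0,0],[0,0,0],0.03],
    [[0,0,0],[0,0,0],0.03],
    [[0,0,0],[0,0,0],0.03],
  ],
)

```text
time_s: 5.6
tool_pos: [0.5527, -0.0558, 0.1039]
tool_rot: [-179.8, -0.1, -5.7]
force: [-0.5, -1.1, -1.1]
grip_width: 0.0462
```

```bash
python3 -c "
from h import *
go([.5519,-.0547,.0856],[180,0,-5.7])
from cell import env
c=env.read_camera('side')
cv2.imwrite('pics/p2.png',cv2.resize(c['pixels'][220:320,300:400,::-1],None,fx=6,fy=6,interpolation=2))
"
```

```text
t 5.6 q [-24.3  13.1  31.  106.   -7.7  62.8   3.9] pos [ 0.5527 -0.0558  0.1039] rpy [-1.7982e+02 -6.0000e-02 -5.7300e+00] w 0.0462 F [-0.5 -1.1 -1.1]
shift [-0.0009 -0.0009  0.0183] rotvec [-0.0031 -0.001  -0.0004]
```

View pics/p2.png

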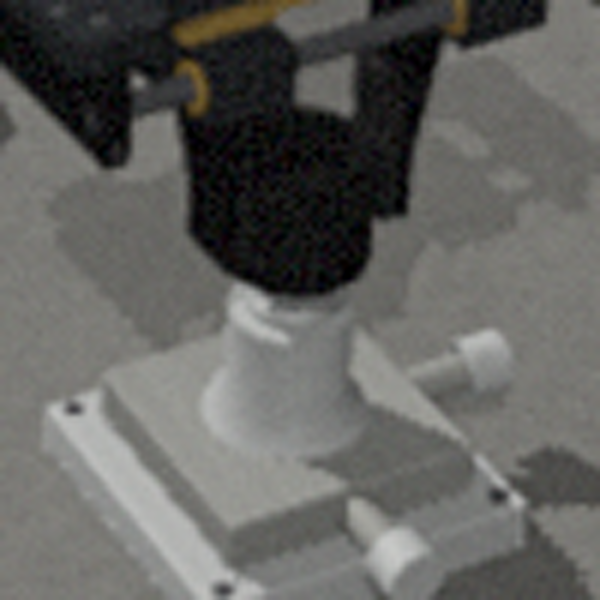

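Request:
send_rows(
  steps=[
    [[-0.0005,-0.0005,0.002],[0,0,0],0.03],
    [[-0.0007,-0.0007,0.005],[0,0,0],0.03],
    [[-0.0007,-0.0007,0.008],[0,0,0],0.03],
    [[-0.0007,-0.0007,0.01],[0,0,0],0.03],
    [[-0.0007,-0.0007,0.012],[0,0,0],0.03],
  ],
)

```text
time_s: 6.07
tool_pos: [0.5516, -0.055, 0.091]
tool_rot: [-179.8, 0.0, -5.7]
force: [-0.0, -0.0, 0.2]
grip_width: 0.0463
```

Request:
send_rows(
  steps=[
    [[0,0,0.001],[0,0,0],0.03],
    [[0,0,0.002],[0,0,0],0.03],
    [[0,0,0.003],[0,0,0],0.03],
    [[0,0,0.003],[0,0,0],0.03],
    [[0,0,0.003],[0,0,0],0.03],
  ],
)

```text
time_s: 6.48
tool_pos: [0.5518, -0.055, 0.0885]
tool_rot: [-179.8, -0.0, -5.7]
force: [0.2, 0.3, -0.9]
grip_width: 0.0459
```

```bash
python3 -c "
from h import *
go([.5519,-.0547,.0856],[180,0,-5.7])
from cell import env
c=env.read_camera('side')
cv2.imwrite('pics/p3.png',cv2.resize(c['pixels'][220:320,300:400,::-1],None,fx=6,fy=6,interpolation=2))
"
```

```text
t 6.48 q [-24.1  14.   30.8 107.   -8.3  61.2   4.3] pos [ 0.5518 -0.055   0.0885] rpy [-1.7984e+02 -1.0000e-02 -5.7300e+00] w 0.0459 F [ 0.2  0.3 -0.9]
shift [ 0.0001 -0.0003  0.0029] rotvec [-0.0029 -0.0002 -0.0006]
```

View pics/p3.png

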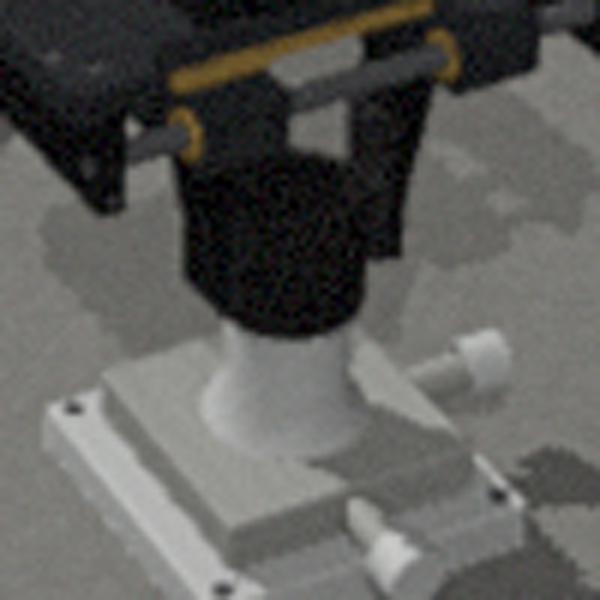

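Request:
send_rows(
  steps=[
    [[0,0,0.001],[0,0,0],0.03],
    [[0,0,0.002],[0,0,0],0.03],
    [[0,0,0.003],[0,0,0],0.03],
    [[0,0,0.0035],[0,0,0],0.03],
    [[0,0,0.0035],[0,0,0],0.03],
  ],
)

```text
time_s: 6.95
tool_pos: [0.5518, -0.0549, 0.0856]
tool_rot: [-179.8, -0.0, -5.7]
force: [-0.5, 0.5, 4.5]
grip_width: 0.0459
```

```bash
python3 -c "
from h import *
go([.5519,-.0547,.0856],[180,0,-5.7])
"
```

```text
t 6.95 q [-24.   14.3  30.8 107.1  -8.5  60.8   4.4] pos [ 0.5518 -0.0549  0.0856] rpy [-1.7981e+02 -1.0000e-02 -5.7300e+00] w 0.0459 F [-0.5  0.5  4.5]
shift [ 0.     -0.0002 -0.    ] rotvec [-0.0033 -0.0002 -0.0005]
```

Seated with a 4.5 N upward reaction at exactly the expected height. Open.

Request:
send_rows(
  steps=[
    [[0,0,0],[0,0,0],0.05],
    [[0,0,0],[0,0,0],0.055],
    [[0,0,0],[0,0,0],0.06],
    [[0,0,0],[0,0,0],0.07],
    [[0,0,0],[0,0,0],0.087],
  ],
)

```text
time_s: 7.37
tool_pos: [0.5517, -0.055, 0.0848]
tool_rot: [-179.8, 0.0, -5.7]
force: [0.6, 0.6, 0.1]
grip_width: 0.0663
```

Request:
send_rows(
  steps=[
    [[0,0,0],[0,0,0],0.087],
    [[0,0,0],[0,0,0],0.087],
    [[0,0,0],[0,0,0],0.087],
    [[0,0,0],[0,0,0],0.087],
    [[0,0,-0.005],[0,0,0],0.087],
  ],
)

```text
time_s: 7.78
tool_pos: [0.551, -0.0549, 0.0893]
tool_rot: [-179.9, 0.1, -5.7]
force: [-0.4, 0.1, 0.5]
grip_width: 0.0863
```

Request:
send_rows(
  steps=[
    [[0,0,-0.02],[0,0,0],0.087],
    [[0,0,-0.045],[0,0,0],0.087],
    [[0,0,-0.075],[0,0,0],0.087],
    [[0,0,-0.105],[0,0,0],0.087],
    [[0,0,-0.12],[0,0,0],0.087],
  ],
)

```text
time_s: 8.2
tool_pos: [0.5533, -0.0557, 0.2143]
tool_rot: [-179.8, -0.3, -5.7]
force: [0.5, -0.7, 0.3]
grip_width: 0.0867
```

```bash
python3 -c "
from h import *
from cell import env
c=env.read_camera('side')
cv2.imwrite('pics/p4.png',cv2.resize(c['pixels'][220:320,300:400,::-1],None,fx=6,fy=6,interpolation=2))
go([.443,-.332,.22],[180,0,-36.8])
"
```

```text
t 8.25 q [-25.8   7.1  31.7  98.6  -4.1  74.9   1. ] pos [ 0.5545 -0.0558  0.2163] rpy [-179.73   -0.51   -5.75] w 0.0867 F [ 0.9 -1.   1. ]
shift [-0.0833  0.286  -0.0058] rotvec [-0.0069 -0.0074  0.542 ]
```

View pics/p4.png

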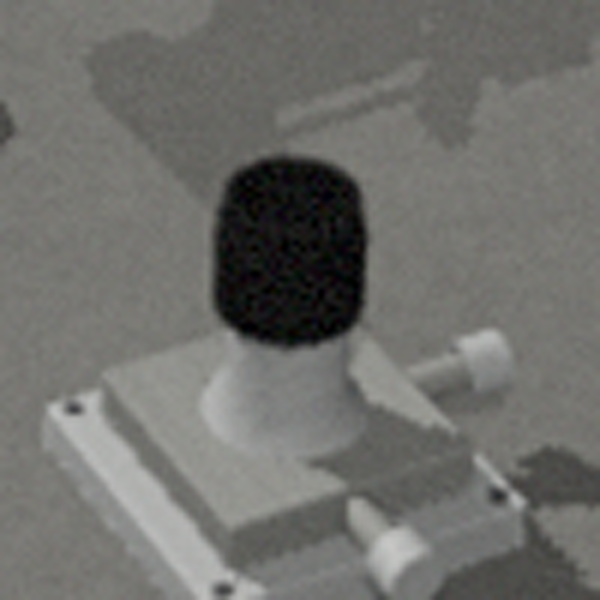

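```bash
cat > fk.py <<'E'
from h import *
import itertools
from scipy.optimize import least_squares
D=[json.loads(l) for l in open("log.jsonl")]
def fk(q,p,sg):
    q=np.radians(q)*sg
    z=lambda a:Ro.from_euler('z',a).as_matrix(); y=lambda a:Ro.from_euler('y',a).as_matrix()
    d1,L1,e1,L2,e2,L3,o1=p[:7]
    P=np.array([0,0,d1]);R=z(q[0]);P=P+R@[o1,0,0];R=R@y(q[1])@z(q[2]);P=P+R@[e1,0,L1]
    R=R@y(q[3]);P=P+R@[e2,0,0];R=R@z(q[4]);P=P+R@[0,0,L2];R=R@y(q[5]);P=P+R@[p[7],0,0];R=R@z(q[6]);P=P+R@[0,0,L3]
    return P,R
if __name__=="__main__":
    best=None
    for sg in itertools.product([1,-1],repeat=4):
        s=np.array([sg[0],1,sg[1],1,sg[2],1,sg[3]])
        # final tool frame offset about z unknown: use z axis of tool and x axis
        def res(p):
            r=[]
            for q,x,e in D:
                P,R=fk(q,p,s); M=rot(e); r+=list((P-x)*1000)+list((R@Ro.from_euler('z',p[8]).as_matrix()-M).ravel()*100)
            return r
        f=None
        for y0 in(0,np.pi):
            g=least_squares(res,[.3,.4,0,.4,0,.3,0,0,y0]); 
            if f is None or g.cost<f.cost:f=g
        print(sg,f.cost)
        if best is None or f.cost<best[0]:best=(f.cost,s,f.x)
    print(best, len(D)); json.dump([list(map(int,best[1])),list(best[2])],open("fk.json","w"))
E
python3 fk.py
```

```text
(1, 1, 1, 1) 1243238.1448157982
(1, 1, 1, -1) 1256482.040701281
(1, 1, -1, 1) 1209141.0205852604
(1, 1, -1, -1) 1221928.6219004132
(1, -1, 1, 1) 795234.1965177165
(1, -1, 1, -1) 804335.5199204511
(1, -1, -1, 1) 935583.4699833323
(1, -1, -1, -1) 943976.2869017494
(-1, 1, 1, 1) 42727.4121038084
(-1, 1, 1, -1) 50145.39792451329
(-1, 1, -1, 1) 41972.293548636204
(-1, 1, -1, -1) 48481.78897957289
(-1, -1, 1, 1) 5429.681904500131
(-1, -1, 1, -1) 5518.15215558895
(-1, -1, -1, 1) 2317.5081582810626
(-1, -1, -1, -1) 1423.9210978665985
(np.float64(1423.9210978665985), array([-1,  1, -1,  1, -1,  1, -1]), array([-8.12945529e-03,  4.52154372e-01, -1.06020098e-03,  5.08274130e-01,
       -3.43361322e-03,  1.00605722e-01, -4.85179756e-02, -5.76787790e-02,
        3.14159265e+00])) 15
```

```bash
cat > fk2.py <<'E'
from fk import *
s=np.array([-1,1,-1,1,-1,1,-1])
W=np.array([1,1,1,1,1,1,1.])
def full(q,p):
    return fk(np.array(q)+np.degrees(p[9:16]),p,s)
def rz(p,q):
    P,R=full(q,p); return P,R@Ro.from_euler('z',p[8]).as_matrix()
if __name__=="__main__":
    def res(p):
        r=[]
        for q,x,e in D:
            P,R=rz(p,q); r+=list((P-x)*1000)+list((R-rot(e)).ravel()*200)
        return np.array(r+list(p[9:16]*20)+list(p[:8]*3))
    f=least_squares(res,[.3,.45,0,.45,0,.25,0,0,np.pi]+[0]*7)
    print(f.cost,f.x.round(4)); r=f.fun[:12*len(D)].reshape(-1,12); print(r.round(1))
    json.dump(list(f.x),open("fk2.json","w"))
E
python3 fk2.py
```

```text
23.04979723373713 [ 3.9440e-01  4.4300e-01  4.8000e-03  5.0820e-01  2.7000e-03  4.9910e-01
 -4.0000e-04 -4.4000e-03  3.0974e+00  3.3200e-02  4.2000e-03  1.2000e-02
 -2.9500e-02 -3.5000e-03  2.6500e-02 -0.0000e+00]
[[ 0.7 -1.2 -0.1  0.3 -0.1 -0.1 -0.1 -0.3 -0.3 -0.3  0.1  0. ]
 [ 0.2  2.1 -0.1  0.2 -0.2 -0.2 -0.2 -0.2 -0.1 -0.2 -0.1  0. ]
 [ 0.4  0.4 -0.1  0.1 -0.1 -0.1 -0.1 -0.1 -0.1 -0.1 -0.   0. ]
 [ 0.2  0.4 -0.2  0.  -0.1  0.  -0.1 -0.  -0.1 -0.   0.1 -0. ]
 [ 0.7  0.3 -0.2  0.  -0.   0.1 -0.  -0.  -0.2 -0.   0.2 -0. ]
 [ 0.7  0.4 -0.2  0.  -0.   0.1 -0.  -0.  -0.2 -0.   0.2 -0. ]
 [ 0.6  1.4 -0.   0.1 -0.1 -0.1 -0.1 -0.1 -0.  -0.1 -0.  -0. ]
 [ 0.9  2.9  0.2  0.1 -0.2 -0.1 -0.2 -0.1  0.1 -0.1 -0.1  0. ]
 [ 0.3  1.4  0.3  0.  -0.1  0.  -0.1 -0.   0.1  0.  -0.1  0. ]
 [-1.4 -0.6  0.1  0.   0.2  0.1  0.2 -0.   0.   0.1 -0.   0. ]
 [-1.4 -0.3  0.1  0.   0.2  0.2  0.2 -0.   0.   0.1 -0.   0. ]
 [-1.3 -0.8 -0.   0.   0.3  0.2  0.3 -0.   0.   0.2 -0.   0. ]
 [-1.3 -0.9 -0.1  0.   0.3  0.2  0.3 -0.   0.   0.2 -0.   0. ]
 [-1.3 -0.9 -0.1  0.   0.3  0.2  0.3 -0.   0.   0.2 -0.   0. ]
 [-1.   0.1  0.3  0.   0.1  0.1  0.1 -0.  -0.   0.1  0.   0. ]]
```

Request:
send_rows(
  steps=[
    [[0,0.02,-0.01],[0,0.08,0],0.087],
    [[0,0.05,-0.02],[0,0.16,0],0.087],
    [[0,0.08,-0.03],[0,0.24,0],0.087],
    [[0,0.1,-0.04],[0,0.3,0],0.087],
    [[0,0.1,-0.04],[0,0.3,0],0.087],
  ],
)

```text
time_s: 8.67
tool_pos: [0.5396, -0.1612, 0.2518]
tool_rot: [-179.7, -17.5, -6.3]
force: [-0.5, -0.6, -0.6]
grip_width: 0.0869
```

```bash
python3 -c "
from h import *
go([.443,-.332,.22],[180,0,-36.8])
"; python3 fk2.py
```

```text
t 8.67 q [-22.4  -8.9  35.1 109.4   3.2  60.5   5.8] pos [ 0.5396 -0.1612  0.2518] rpy [-179.75  -17.52   -6.28] w 0.0869 F [-0.5 -0.6 -0.6]
shift [-0.0833  0.1804  0.0062] rotvec [-0.0857 -0.2974  0.5291]
31.093918440726863 [ 2.6170e-01  4.4180e-01  5.3000e-03  5.1040e-01 -3.0000e-04  3.6580e-01
  6.0000e-04 -2.8000e-03  3.0957e+00  2.3100e-02  1.0000e-04  2.2800e-02
 -2.1000e-02 -5.1000e-03  2.2600e-02 -0.0000e+00]
[[ 0.5 -0.9  0.1  0.  -0.   0.3 -0.  -0.  -0.5 -0.4  0.5  0. ]
 [ 0.2  2.3 -0.   0.1 -0.1 -0.2 -0.1 -0.1 -0.2 -0.3 -0.1  0. ]
 [ 0.6  1.  -0.1  0.  -0.1 -0.1 -0.1 -0.  -0.1 -0.1  0.1  0. ]
 [ 0.9  0.1 -0.4  0.  -0.   0.3 -0.  -0.  -0.4  0.   0.5 -0. ]
 [ 0.8 -0.2 -0.4 -0.   0.   0.4  0.   0.  -0.5  0.   0.6 -0. ]
 [ 0.9 -0.1 -0.4 -0.  -0.   0.4  0.  -0.  -0.5  0.   0.6 -0. ]
 [ 0.6  1.2 -0.1  0.  -0.1 -0.1 -0.1 -0.  -0.1 -0.1  0.  -0. ]
 [ 1.   2.8 -0.1  0.1 -0.1 -0.2 -0.1 -0.1  0.3 -0.1 -0.4  0. ]
 [ 0.3  1.5 -0.   0.  -0.1 -0.  -0.1 -0.   0.5  0.  -0.5  0. ]
 [-1.4 -0.4  0.   0.   0.1  0.2  0.1 -0.   0.3  0.2 -0.4  0. ]
 [-1.3 -0.4 -0.   0.   0.1  0.2  0.1 -0.   0.4  0.2 -0.4  0. ]
 [-1.4 -0.8 -0.1  0.   0.2  0.3  0.2 -0.   0.2  0.3 -0.3  0. ]
 [-1.3 -1.  -0.2  0.   0.2  0.3  0.2 -0.   0.2  0.3 -0.2  0. ]
 [-1.3 -1.  -0.2  0.   0.2  0.4  0.2 -0.   0.2  0.3 -0.2  0. ]
 [-2.2  0.2  0.2  0.   0.1  0.1  0.1 -0.   0.5  0.1 -0.5  0. ]
 [-0.1  1.   1.8  0.1 -0.8 -0.7 -0.4  0.1 -1.3 -0.5  1.2 -0.2]]
```

```bash
cat > ik.py <<'E'
from fk2 import *
p=np.array(json.load(open("fk2.json")))
lo=np.array([-163.93,-17.29,-79.2,3.27,-89.18,5.43,-154.24]);hi=np.array([163.93,119.83,71.16,140.29,269.18,117.66,154.24])
rim=np.array([.5519,-.0548,.115])
def target(phi,psi,lean=45,s=.03,g=.110):
    a=np.radians(lean);f=np.radians(phi);u=np.array([np.sin(a)*np.cos(f),np.sin(a)*np.sin(f),np.cos(a)])
    zt=-u; # minimal-rotation from down, preceded by yaw psi
    ax=np.cross([0,0,-1],zt); Rm=Ro.from_rotvec(ax/np.linalg.norm(ax)*a).as_matrix()
    R=Rm@rot([180,0,psi]); return rim+(s+g)*u+.0187*zt,R
def ik(P,R,q0):
    def res(q):
        a,b=rz(p,q*50); return np.r_[(a-P)*10,(b-R).ravel()*2,(q*50-q0)*.0005]
    f=least_squares(res,q0/50,bounds=(lo/50,hi/50)); q=f.x*50;a,b=rz(p,q)
    return q,np.linalg.norm(a-P)*1000,np.degrees(np.arccos(np.clip((np.trace(b.T@R)-1)/2,-1,1)))
if __name__=="__main__":
    from cell import env
    q0=env.get_obs()["qpos"]
    for phi in range(-180,180,30):
        for psi in (-90,-45,0,45,90):
            P,R=target(phi,psi); q,e,a=ik(P,R,q0)
            if e<3 and a<2: print(phi,psi,P.round(3),q.round(0),"margin",np.minimum(q-lo,hi-q).min().round(0),"chg",abs(q-q0).max().round(0))
E
python3 ik.py
```

```text
-150 -90 [ 0.478 -0.098  0.201] [ 20. -17.  17. 134. -46.  54. -29.] margin 0.0 chg 49.0
-150 -45 [ 0.478 -0.098  0.201] [ 19. -17.  17. 134. -46.  54.  16.] margin 0.0 chg 49.0
-150 0 [ 0.478 -0.098  0.201] [ 19. -17.  17. 134. -45.  54.  61.] margin 0.0 chg 55.0
-150 45 [ 0.478 -0.098  0.201] [ 19. -17.  17. 134. -45.  54. 106.] margin 0.0 chg 100.0
-150 90 [ 0.478 -0.098  0.201] [ 19. -17.  18. 134. -45.  54. 151.] margin 0.0 chg 145.0
-120 -90 [ 0.509 -0.129  0.201] [  0.  10.  43. 111. -50.  82. -30.] margin 28.0 chg 53.0
-120 -45 [ 0.509 -0.129  0.201] [  2.  10.  41. 111. -50.  82.  15.] margin 27.0 chg 53.0
-120 0 [ 0.509 -0.129  0.201] [  4.  10.  39. 111. -49.  81.  60.] margin 27.0 chg 54.0
-120 45 [ 0.509 -0.129  0.201] [  6.  10.  37. 111. -49.  81. 104.] margin 27.0 chg 99.0
-120 90 [ 0.509 -0.129  0.201] [  8.   9.  35. 111. -49.  81. 149.] margin 5.0 chg 143.0
-90 -90 [ 0.552 -0.141  0.201] [ 11.  30.  31.  86. -46. 102. -44.] margin 15.0 chg 50.0
-90 -45 [ 0.552 -0.141  0.201] [ 14.  30.  27.  86. -45. 101.   0.] margin 17.0 chg 48.0
-90 0 [ 0.552 -0.141  0.201] [ 17
[... 1258 characters left out ...]
chg 81.0
90 0 [0.552 0.031 0.201] [-53.  22.  28.  96.  30.  84. -33.] margin 33.0 chg 39.0
90 45 [0.552 0.031 0.201] [-48.  22.  22.  96.  32.  85.  11.] margin 32.0 chg 30.0
90 90 [0.552 0.031 0.201] [-44.  21.  17.  96.  34.  86.  54.] margin 32.0 chg 49.0
120 -90 [0.509 0.019 0.201] [ -45.   -1.   10.  120.   48.   71. -145.] margin 9.0 chg 151.0
120 -45 [0.509 0.019 0.201] [ -46.   -1.   10.  121.   48.   71. -100.] margin 16.0 chg 106.0
120 0 [0.509 0.019 0.201] [-46.  -1.  10. 121.  48.  71. -55.] margin 16.0 chg 61.0
120 45 [0.509 0.019 0.201] [-46.  -1.  11. 121.  48.  71. -10.] margin 16.0 chg 45.0
120 90 [0.509 0.019 0.201] [-46.  -1.  11. 121.  48.  71.  35.] margin 16.0 chg 45.0
```

Request:
send_rows(
  steps=[
    [[-0.012,0.025,0],[-0.01,-0.05,0.08],0.087],
    [[-0.025,0.055,0],[-0.03,-0.1,0.18],0.087],
    [[-0.04,0.085,0],[-0.04,-0.15,0.28],0.087],
    [[-0.055,0.115,0],[-0.055,-0.2,0.36],0.087],
    [[-0.065,0.14,0],[-0.07,-0.25,0.44],0.087],
  ],
)

```text
time_s: 9.08
tool_pos: [0.4643, -0.2894, 0.2301]
tool_rot: [-179.5, -2.3, -31.5]
force: [-1.0, -0.5, -0.6]
grip_width: 0.0871
```

```bash
python3 -c "
from h import *
go([.443,-.332,.225],[180,0,-36.8])
"
```

```text
t 9.08 q [-13.6   3.8  45.4 100.7  -3.4  74.4   1. ] pos [ 0.4643 -0.2894  0.2301] rpy [-179.47   -2.33  -31.48] w 0.0871 F [-1.  -0.5 -0.6]
shift [0.0038 0.0475 0.0049] rotvec [-0.0111 -0.0403  0.093 ]
```

Request:
send_rows(
  steps=[
    [[0.001,0.015,0],[-0.003,-0.015,0.03],0.087],
    [[0.002,0.03,0],[-0.007,-0.03,0.06],0.087],
    [[0.003,0.04,0],[-0.01,-0.036,0.08],0.087],
    [[0.003,0.043,0],[-0.011,-0.036,0.085],0.087],
    [[0.003,0.043,0],[-0.011,-0.036,0.085],0.087],
  ],
)

```text
time_s: 9.5
tool_pos: [0.4461, -0.3264, 0.2298]
tool_rot: [-180.0, -0.4, -36.1]
force: [0.8, -0.7, 0.6]
grip_width: 0.0865
```

Request:
send_rows(
  steps=[
    [[0,0,0],[0,0,0],0.087],
    [[0,0,0],[0,0,0],0.087],
    [[0,0,0],[0,0,0],0.087],
    [[0,0,0],[0,0,0],0.087],
    [[0,0,0],[0,0,0],0.087],
  ],
)

```text
time_s: 9.92
tool_pos: [0.4466, -0.3258, 0.2299]
tool_rot: [-180.0, -0.4, -36.0]
force: [-0.2, 0.7, 0.8]
grip_width: 0.0872
```

```bash
python3 -c "
from h import *
go([.443,-.332,.225],[180,0,-36.8])
from cell import env
c=env.read_camera('side')
cv2.imwrite('pics/l1.png',cv2.resize(c['pixels'][260:480,300:520,::-1],None,fx=2.7,fy=2.7,interpolation=2))
print(proj(c,env.get_obs()['tool_pos']))
"
```

```text
t 9.92 q [-10.3   7.1  47.8  98.4  -5.4  76.5   2.5] pos [ 0.4466 -0.3258  0.2299] rpy [-179.95   -0.4   -36.01] w 0.0872 F [-0.2  0.7  0.8]
shift [0.0008 0.0071 0.0049] rotvec [-0.0009 -0.007   0.0138]
[419.11635049 306.33393852]
```

View pics/l1.png

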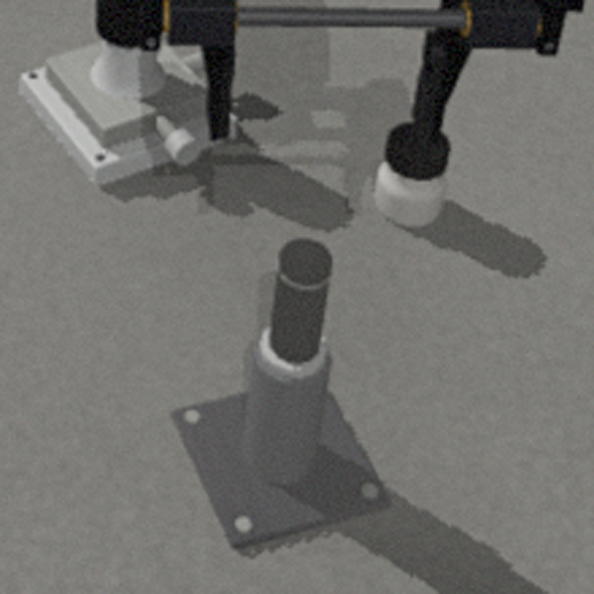

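Request:
send_rows(
  steps=[
    [[0.0003,0.007,0.01],[0,-0.006,0.013],0.087],
    [[0.0003,0.007,0.03],[0,-0.006,0.013],0.087],
    [[0.0003,0.007,0.047],[0,-0.006,0.013],0.087],
    [[0.0003,0.007,0.058],[0,-0.006,0.013],0.087],
    [[0.0003,0.007,0.06],[0,-0.006,0.013],0.087],
  ],
)

```text
time_s: 10.38
tool_pos: [0.4411, -0.3318, 0.1671]
tool_rot: [179.9, 0.2, -36.9]
force: [0.4, 1.1, -0.0]
grip_width: 0.0874
```

Request:
send_rows(
  steps=[
    [[0,0,0.01],[0,0,0],0.087],
    [[0,0,0.02],[0,0,0],0.087],
    [[0,0,0.03],[0,0,0],0.087],
    [[0,0,0.035],[0,0,0],0.087],
    [[0,0,0.035],[0,0,0],0.087],
  ],
)

```text
time_s: 10.8
tool_pos: [0.442, -0.3319, 0.1334]
tool_rot: [180.0, 0.1, -36.8]
force: [-0.1, -0.6, 0.0]
grip_width: 0.0867
```

```bash
python3 -c "
from h import *
go([.442,-.332,.101],[180,0,-36.8])
from cell import env
c=env.read_camera('side')
cv2.imwrite('pics/l2.png',cv2.resize(c['pixels'][260:480,300:520,::-1],None,fx=2.7,fy=2.7,interpolation=2))
go([.442,-.332,.101],[180,0,-36.8])
"
```

```text
t 10.8 q [ -7.6  13.   47.3 105.  -10.4  66.5   6.4] pos [ 0.442  -0.3319  0.1334] rpy [ 1.7999e+02  8.0000e-02 -3.6810e+01] w 0.0867 F [-0.1 -0.6  0. ]
shift [0.0001 0.0001 0.0324] rotvec [ 0.0002  0.0014 -0.0002]
t 10.85 q [ -7.6  13.   47.4 104.9 -10.4  66.6   6.4] pos [ 0.4424 -0.3322  0.1342] rpy [ 1.800e+02  1.000e-02 -3.682e+01] w 0.0871 F [ 0.4 -0.2 -0.3]
shift [-0.0005  0.0001  0.0332] rotvec [ 0.      0.0003 -0.0003]
```

View pics/l2.png

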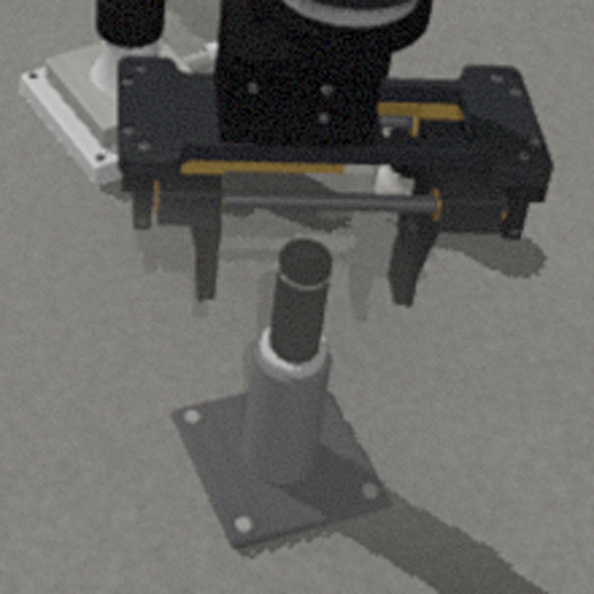

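Request:
send_rows(
  steps=[
    [[0,0,0.008],[0,0,0],0.087],
    [[0,0,0.017],[0,0,0],0.087],
    [[0,0,0.026],[0,0,0],0.087],
    [[0,0,0.032],[0,0,0],0.087],
    [[0,0,0.0325],[0,0,0],0.087],
  ],
)

```text
time_s: 11.27
tool_pos: [0.4418, -0.3317, 0.1005]
tool_rot: [180.0, 0.1, -36.8]
force: [-0.5, 0.9, 0.5]
grip_width: 0.087
```

Request:
send_rows(
  steps=[
    [[0,0,0],[0,0,0],0.06],
    [[0,0,0],[0,0,0],0.05],
    [[0,0,0],[0,0,0],0.035],
    [[0,0,0],[0,0,0],0.015],
    [[0,0,0],[0,0,0],0.015],
  ],
  grip_force=20,
)

```text
time_s: 11.68
tool_pos: [0.443, -0.3325, 0.1027]
tool_rot: [-180.0, -0.1, -36.8]
force: [0.0, 0.0, 0.3]
grip_width: 0.0617
```

Request:
send_rows(
  steps=[
    [[0,0,0],[0,0,0],0.015],
    [[0,0,0],[0,0,0],0.015],
    [[0,0,0],[0,0,0],0.015],
    [[0,0,0],[0,0,0],0.015],
    [[0,0,0],[0,0,0],0.015],
  ],
  grip_force=40,
)

```text
time_s: 12.1
tool_pos: [0.4428, -0.3324, 0.1023]
tool_rot: [-180.0, -0.0, -36.8]
force: [-0.0, 0.1, -0.4]
grip_width: 0.0285
```

```bash
python3 -c "
from h import *
go([.442,-.332,.101],[180,0,-36.8])
"
```

```text
t 12.1 q [ -6.5  15.3  46.7 106.8 -12.5  63.1   8. ] pos [ 0.4428 -0.3324  0.1023] rpy [-1.7998e+02 -4.0000e-02 -3.6820e+01] w 0.0285 F [-0.   0.1 -0.4]
shift [-0.0008  0.0001  0.0013] rotvec [-0.0004 -0.0008 -0.0003]
```

Request:
send_rows(
  steps=[
    [[0,0,0],[0,0,0],0.015],
    [[0,0,0],[0,0,0],0.015],
    [[0,0,0],[0,0,0],0.015],
    [[0,0,0],[0,0,0],0.015],
    [[0,0,0],[0,0,0],0.015],
  ],
)

```text
time_s: 12.52
tool_pos: [0.4427, -0.3324, 0.1023]
tool_rot: [-180.0, -0.0, -36.8]
force: [-0.5, 0.8, 0.0]
grip_width: 0.0254
```

Request:
send_rows(
  steps=[
    [[0,0,-0.004],[0,0,0],0.015],
    [[0,0,-0.01],[0,0,0],0.015],
    [[0,0,-0.018],[0,0,0],0.015],
    [[0,0,-0.026],[0,0,0],0.015],
    [[0,0,-0.034],[0,0,0],0.015],
  ],
)

```text
time_s: 12.93
tool_pos: [0.4429, -0.3326, 0.1374]
tool_rot: [-180.0, -0.1, -36.8]
force: [0.0, -0.1, -1.5]
grip_width: 0.0251
```

```bash
python3 -c "
from h import *
go([.442,-.332,.101],[180,0,-36.8])
"
```

```text
t 12.93 q [ -7.7  12.8  47.5 104.7 -10.2  66.8   6.3] pos [ 0.4429 -0.3326  0.1374] rpy [-1.7997e+02 -9.0000e-02 -3.6820e+01] w 0.0251 F [ 0.  -0.1 -1.5]
shift [-0.0012  0.0001  0.0364] rotvec [-0.0005 -0.0015 -0.0003]
```

Request:
send_rows(
  steps=[
    [[0,0,-0.012],[0,0,0],0.015],
    [[0,0,-0.027],[0,0,0],0.015],
    [[0,0,-0.044],[0,0,0],0.015],
    [[0,0,-0.059],[0,0,0],0.015],
    [[0,0,-0.07],[0,0,0],0.015],
  ],
)

```text
time_s: 13.35
tool_pos: [0.4432, -0.3329, 0.2087]
tool_rot: [-179.9, -0.2, -36.8]
force: [0.3, -0.0, -2.1]
grip_width: 0.0254
```

Request:
send_rows(
  steps=[
    [[0,0,-0.008],[0,0,0],0.015],
    [[0,0,-0.015],[0,0,0],0.015],
    [[0,0,-0.02],[0,0,0],0.015],
    [[0,0,-0.02],[0,0,0],0.015],
    [[0,0,-0.02],[0,0,0],0.015],
  ],
)

```text
time_s: 13.77
tool_pos: [0.4426, -0.3323, 0.226]
tool_rot: [-180.0, -0.0, -36.8]
force: [-0.1, 0.6, -1.4]
grip_width: 0.025
```

```bash
python3 -c "
from h import *
go([.442,-.332,.101],[180,0,-36.8])
from cell import env
c=env.read_camera('side')
cv2.imwrite('pics/l3.png',cv2.resize(c['pixels'][200:480,240:520,::-1],None,fx=2.1,fy=2.1,interpolation=2))
c=env.read_camera('top')
cv2.imwrite('pics/l3t.png',c['pixels'][:,:,::-1])
"; python3 ik.py | grep -E '^-(90|120) '
```

```text
t 13.77 q [-9.7  7.8 48.3 98.3 -6.  76.5  2.9] pos [ 0.4426 -0.3323  0.226 ] rpy [-1.7998e+02 -2.0000e-02 -3.6810e+01] w 0.025 F [-0.1  0.6 -1.4]
shift [-0.0007  0.0002  0.125 ] rotvec [-0.0003 -0.0004 -0.0002]
-120 -90 [ 0.509 -0.129  0.201] [ -3.  11.  47. 111. -51.  83. -29.] margin 24.0 chg 45.0
-120 -45 [ 0.509 -0.129  0.201] [ -1.  11.  45. 111. -50.  82.  15.] margin 27.0 chg 44.0
-120 0 [ 0.509 -0.129  0.201] [  1.  10.  42. 111. -50.  82.  60.] margin 28.0 chg 57.0
-120 45 [ 0.509 -0.129  0.201] [  3.  10.  40. 111. -49.  82. 105.] margin 27.0 chg 102.0
-120 90 [ 0.509 -0.129  0.201] [  5.  10.  38. 111. -49.  81. 149.] margin 5.0 chg 146.0
-90 -90 [ 0.552 -0.141  0.201] [  6.  32.  38.  86. -49. 104. -42.] margin 14.0 chg 45.0
-90 -45 [ 0.552 -0.141  0.201] [  9.  31.  33.  86. -47. 103.   2.] margin 15.0 chg 41.0
-90 0 [ 0.552 -0.141  0.201] [ 13.  30.  28.  86. -45. 101.  45.] margin 16.0 chg 42.0
-90 45 [ 0.552 -0.141  0.201] [ 16.  29.  23.  86. -44. 100.  89.] margin 17.0 chg 86.0
-90 90 [ 0.552 -0.141  0.201] [ 20.  28.  19.  86. -42.  99. 133.] margin 18.0 chg 130.0
```

View pics/l3.png

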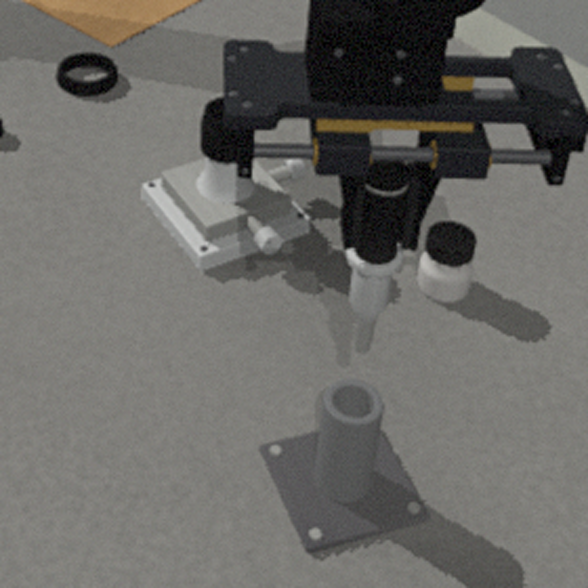

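```bash
cat >> h.py <<'E'
def lamp(nose,lean,phi=-105,psi=-36.8,n=.0923):
    a=np.radians(lean);f=np.radians(phi);u=np.array([np.sin(a)*np.cos(f),np.sin(a)*np.sin(f),np.cos(a)])
    R=Ro.from_rotvec(-a*np.array([np.sin(f),-np.cos(f),0])).as_matrix()@rot([180,0,psi])
    assert np.allclose(R[:,2],-u,atol=1e-6),(R[:,2],u)
    print("TCP",(np.array(nose)+n*u).round(3)); return np.array(nose)+n*u,R,u
E
python3 - <<'E'
from h import *
P,R,u=lamp([.477,-.246,.165],15); go(P,R=R)
P,R,u=lamp([.511,-.16,.175],30); go(P,R=R)
P,R,u=lamp([.546,-.075,.15],45); go(P,R=R)
import ik
from cell import env
q=env.get_obs()["qpos"]
for nz,l in(([.477,-.246,.165],15),([.511,-.16,.175],30),([.546,-.075,.15],43)):
    P,R,u=lamp(nz,l); r=ik.ik(P,R,q); q=r[0]; print(q.round(0),r[1:])
E
```

```text
TCP [ 0.471 -0.269  0.254]
t 13.87 q [-9.7  7.9 48.3 98.3 -6.  76.5  2.9] pos [ 0.4423 -0.3321  0.2256] rpy [-1.800e+02  3.000e-02 -3.681e+01] w 0.0249 F [-0.5 -0.3 -1. ]
shift [-0.015  -0.0675 -0.0286] rotvec [ 0.2431 -0.0967 -0.0003]
TCP [ 0.499 -0.205  0.255]
t 13.87 q [-9.7  7.9 48.3 98.3 -6.  76.5  2.9] pos [ 0.4423 -0.3321  0.2256] rpy [-1.800e+02  3.000e-02 -3.681e+01] w 0.0249 F [-0.5 -0.3 -1. ]
shift [-0.031  -0.1361 -0.0294] rotvec [ 4.861e-01 -1.940e-01 -4.000e-04]
TCP [ 0.529 -0.138  0.215]
t 13.87 q [-9.7  7.9 48.3 98.3 -6.  76.5  2.9] pos [ 0.4423 -0.3321  0.2256] rpy [-1.800e+02  3.000e-02 -3.681e+01] w 0.0249 F [-0.5 -0.3 -1. ]
shift [-0.0468 -0.2074  0.0103] rotvec [ 7.292e-01 -2.913e-01 -4.000e-04]
TCP [ 0.471 -0.269  0.254]
[ -4.  12.  47.  93. -21.  87.   8.] (np.float64(0.011418681712003153), np.float64(0.004258451950689064))
TCP [ 0.499 -0.205  0.255]
[  0.  15.  44.  94. -35.  93.  11.] (np.float64(0.007028010271053051), np.float64(0.0028437353375152723))
TCP [ 0.53  -0.136  0.218]
[  3.  20.  40.  98. -48.  94.  15.] (np.float64(0.004386686405633901), np.float64(0.001929354278046852))
```

First step: 15° lean, rising.

Request:
send_rows(
  steps=[
    [[-0.001,-0.006,-0.015],[0.02,-0.008,0],0.015],
    [[-0.004,-0.02,-0.03],[0.07,-0.028,0],0.015],
    [[-0.008,-0.036,-0.032],[0.13,-0.052,0],0.015],
    [[-0.012,-0.052,-0.03],[0.19,-0.075,0],0.015],
    [[-0.015,-0.067,-0.029],[0.243,-0.097,0],0.015],
  ],
)

```text
time_s: 14.28
tool_pos: [0.471, -0.2693, 0.2552]
tool_rot: [-165.9, 5.5, -36.1]
force: [-0.6, -0.4, -1.9]
grip_width: 0.0255
```

```bash
python3 - <<'E'
from h import *
P,R,u=lamp([.511,-.16,.175],30); go(P,R=R)
E
```

```text
TCP [ 0.499 -0.205  0.255]
t 14.28 q [ -5.3  10.7  47.8  94.  -21.4  86.2   8.5] pos [ 0.471  -0.2693  0.2552] rpy [-165.86    5.5   -36.13] w 0.0255 F [-0.6 -0.4 -1.9]
shift [-0.0154 -0.0663  0.0185] rotvec [ 2.402e-01 -9.750e-02  1.000e-04]
```

Request:
send_rows(
  steps=[
    [[-0.003,-0.013,0.003],[0.05,-0.02,0],0.015],
    [[-0.006,-0.026,0.007],[0.1,-0.04,0],0.015],
    [[-0.009,-0.04,0.011],[0.15,-0.06,0],0.015],
    [[-0.012,-0.054,0.015],[0.2,-0.08,0],0.015],
    [[-0.015,-0.066,0.018],[0.24,-0.097,0],0.015],
  ],
)

```text
time_s: 14.7
tool_pos: [0.4989, -0.2052, 0.2542]
tool_rot: [-151.9, 10.8, -34.1]
force: [-0.2, -0.1, -1.2]
grip_width: 0.0252
```

```bash
python3 - <<'E'
from h import *
P,R,u=lamp([.543,-.088,.16],45); go(P,R=R)
E
```

```text
TCP [ 0.526 -0.151  0.225]
t 14.7 q [ -0.9  14.7  45.9  94.6 -36.   92.   12.8] pos [ 0.4989 -0.2052  0.2542] rpy [-151.9    10.76  -34.15] w 0.0252 F [-0.2 -0.1 -1.2]
shift [-0.0024 -0.0389  0.0547] rotvec [ 0.2445 -0.0969 -0.0012]
```

Request:
send_rows(
  steps=[
    [[0,-0.009,0.01],[0.05,-0.02,0],0.015],
    [[-0.001,-0.018,0.022],[0.1,-0.04,0],0.015],
    [[-0.002,-0.027,0.035],[0.16,-0.06,0],0.015],
    [[-0.002,-0.035,0.047],[0.21,-0.083,0],0.015],
    [[-0.002,-0.037,0.051],[0.235,-0.093,0],0.015],
  ],
)

```text
time_s: 15.12
tool_pos: [0.5245, -0.1534, 0.2258]
tool_rot: [-137.7, 15.3, -30.9]
force: [0.2, 0.3, -1.8]
grip_width: 0.0256
```

Request:
send_rows(
  steps=[
    [[0,0,0],[0,0,0],0.015],
    [[0,0,0],[0,0,0],0.015],
    [[0,0,0],[0,0,0],0.015],
    [[0,0,0],[0,0,0],0.015],
    [[0,0,0],[0,0,0],0.015],
  ],
)

```text
time_s: 15.53
tool_pos: [0.5251, -0.1551, 0.2294]
tool_rot: [-137.8, 14.9, -31.0]
force: [0.4, 1.1, -2.1]
grip_width: 0.0253
```

```bash
python3 - <<'E'
from h import *
from cell import env
o=env.get_obs()
s=env.read_camera('side');t=env.read_camera('top')
cv2.imwrite('pics/f1.png',cv2.resize(s['pixels'][190:340,270:470,::-1],None,fx=4,fy=4,interpolation=2))
cv2.imwrite('pics/f1t.png',cv2.resize(t['pixels'][160:320,240:440,::-1],None,fx=3,fy=3,interpolation=2))
M=rot(o['tool_rot']); nose=o['tool_pos']+.0923*M[:,2]; rim=np.array([.5519,-.0548,.115])
print("nose",nose.round(4),"rim rel tool",(M.T@(rim-nose)).round(4),"lean",np.degrees(np.arccos(-M[2,2])))
for c in(s,t): print(proj(c,[nose,o['tool_pos'],rim]))
P,R,u=lamp(rim+.03*-M[:,2],45); go(P,R=R)
E
```

```text
nose [ 0.542  -0.093   0.1633] rim rel tool [0.0016 0.0052 0.0621] lean 44.25893017411232
[[359.69041974 241.03501376]
 [378.80110898 227.11167957]
 [349.19215577 252.08396232]]
[[356.94904002 232.09237252]
 [395.36931634 234.6756524 ]
 [335.8748609  231.65758574]]
TCP [ 0.53  -0.138  0.202]
t 15.63 q [  4.3  21.   42.6  97.4 -49.9  96.   19.4] pos [ 0.5251 -0.1549  0.2291] rpy [-137.81   14.9   -30.99] w 0.0256 F [ 0.2 -0.7 -1.6]
shift [0.0024 0.0062 0.0318] rotvec [ 0.011  -0.0064  0.0014]
```

View pics/f1.png

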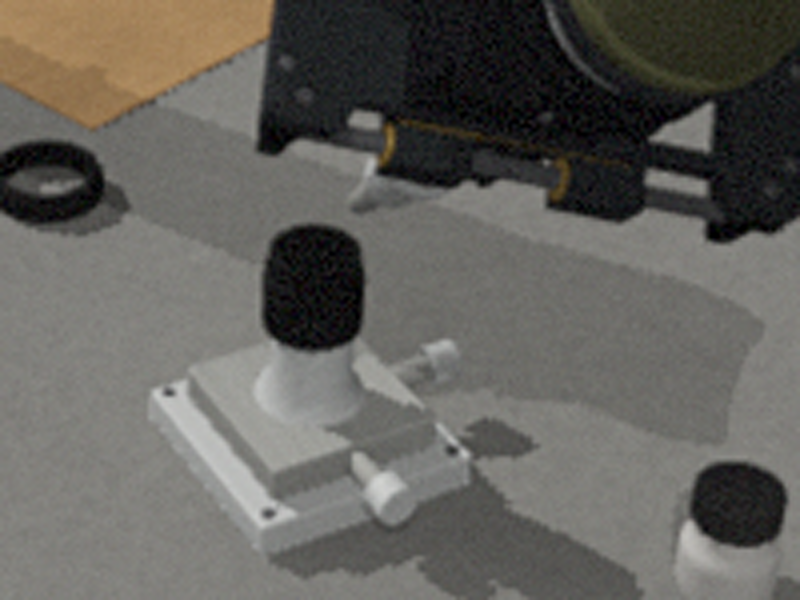

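View pics/f1t.png

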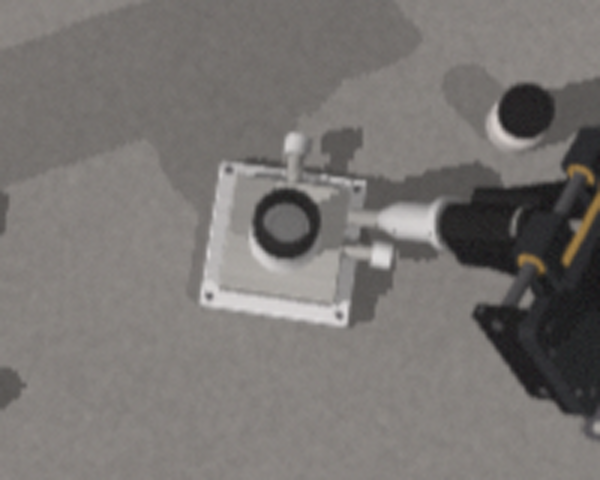

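Request:
send_rows(
  steps=[
    [[0,0.001,0.004],[0,0,0],0.015],
    [[0.001,0.003,0.012],[0,0,0],0.015],
    [[0.001,0.004,0.022],[0.005,-0.003,0],0.015],
    [[0.002,0.005,0.03],[0.01,-0.006,0],0.015],
    [[0.002,0.005,0.032],[0.01,-0.006,0],0.015],
  ],
)

```text
time_s: 16.05
tool_pos: [0.5293, -0.135, 0.1997]
tool_rot: [-137.1, 15.4, -30.7]
force: [0.2, 0.2, -0.9]
grip_width: 0.0259
```

Request:
send_rows(
  steps=[
    [[0,0,0],[0,0,0],0.015],
    [[0,0,0],[0,0,0],0.015],
    [[0,0,0],[0,0,0],0.015],
    [[0,0,0],[0,0,0],0.015],
    [[0,0,0],[0,0,0],0.015],
  ],
)

```text
time_s: 16.47
tool_pos: [0.5298, -0.1374, 0.2021]
tool_rot: [-137.2, 15.2, -30.8]
force: [-0.7, 0.2, -0.8]
grip_width: 0.0255
```

Request:
send_rows(
  steps=[
    [[0,0,0],[0,0,0],0.015],
    [[0,0,0],[0,0,0],0.015],
    [[0,0,0],[0,0,0],0.015],
    [[0,0,0],[0,0,0],0.015],
    [[0,0,0],[0,0,0],0.015],
  ],
)

```text
time_s: 16.88
tool_pos: [0.5297, -0.1369, 0.2018]
tool_rot: [-137.2, 15.2, -30.8]
force: [-0.7, 0.8, -1.8]
grip_width: 0.0251
```

```bash
python3 - <<'E'
from h import *
from cell import env
o=env.get_obs()
s=env.read_camera('side');t=env.read_camera('top')
cv2.imwrite('pics/f2.png',cv2.resize(s['pixels'][190:340,270:470,::-1],None,fx=4,fy=4,interpolation=2))
cv2.imwrite('pics/f2t.png',cv2.resize(t['pixels'][190:280,300:420,::-1],None,fx=6,fy=6,interpolation=2))
cv2.imwrite('pics/f2a.png',t['pixels'][:,:,::-1])
M=rot(o['tool_rot']); nose=o['tool_pos']+.0923*M[:,2]; rim=np.array([.5512,-.0548,.115])
print("nose",nose.round(4),"rim rel tool",(M.T@(rim-nose)).round(4),"lean",np.degrees(np.arccos(-M[2,2])),o['time_s'],o['joint_velocities'].round(2))
for c in(s,t): print(proj(c,[nose,rim]))
E
```

```text
nose [ 0.5465 -0.0739  0.1365] rim rel tool [0.0001 0.0013 0.0291] lean 44.96509798602168 16.8833 [-0.08  0.07 -0.04 -0.04  0.05  0.   -0.03]
[[354.02327319 248.07873177]
 [348.87833553 252.2121747 ]]
[[346.04934608 232.34911138]
 [335.87286295 231.99853994]]
```

View pics/f2.png

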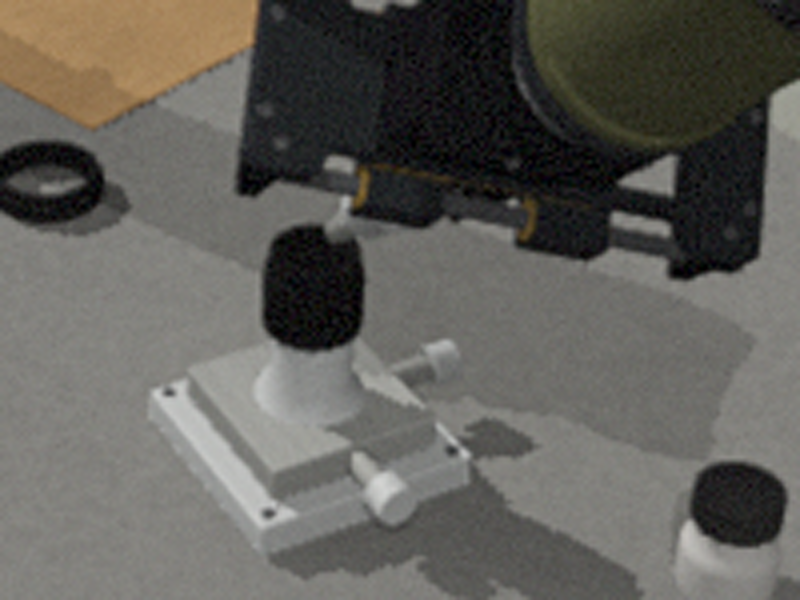

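View pics/f2t.png

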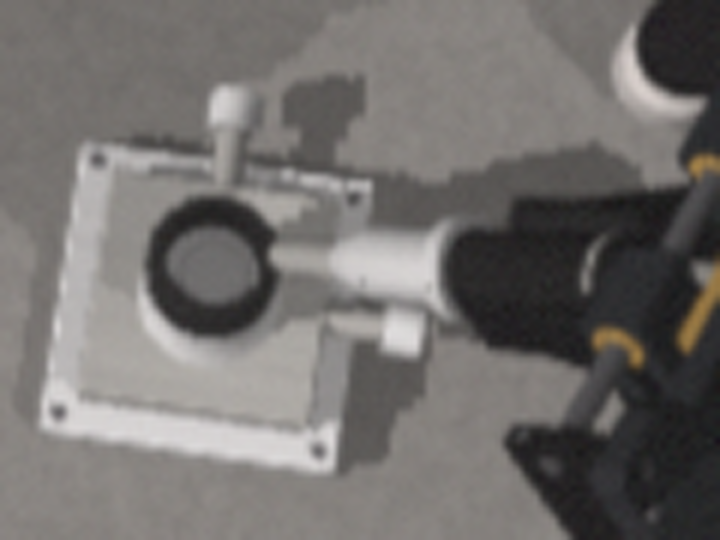

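View pics/f2a.png

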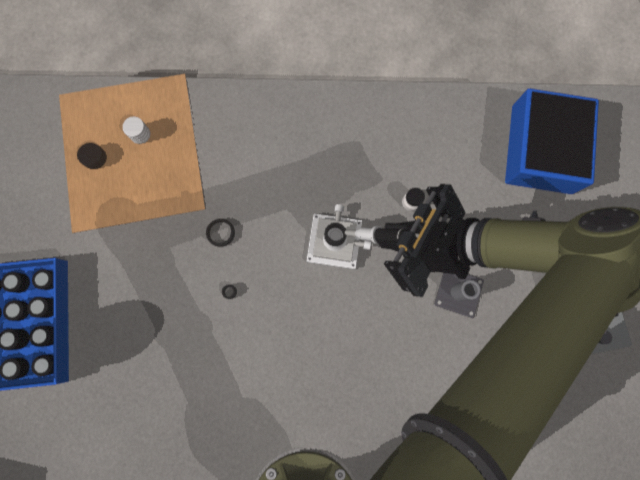

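```bash
python3 -c "
from cell import env
print(env.get_obs()['grip_width']); print(env.sign_off())"
```

```text
0.02548837579566431
the job is handed in; nothing more can be done
None
```

The barrel is on the pedestal and the lamp is held over it at a 45° lean. I handed the job in at about 17 s of the 54 s allowed; no verdict was reported.

- **Barrel:** I gripped it at 46 mm and lowered it over the boss. It seated with a 4.5 N reaction at the expected height (underside at 75 mm), and I then let it go. The side picture after release shows it upright and centred on the post to about 1 mm.
- **Lamp:** I gripped it at the grip and drew it straight up about 124 mm, with the nose clear of the tube. It then leaned towards the barrel, stopping at 45.0°.
- **Final aim:** From the arm's measured pose, the opening's centre is 29 mm ahead of the nose and within 2 mm of the lamp's axis. The nose is 136 mm above the bench. The arm was still apart from sensor noise, and the lamp was gripped at 40 N.
- **Rings and jar:** The last top view shows them standing where they were.

**Disagreements:** The last top view put the opening's centre and the nose tip within about 2 px (3–4 mm) of where my estimates project. At the lamp's end, my position estimates from the two cameras differed by about 4 mm. Both are well inside the 15 mm aiming allowance.

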